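Load the smoker with wood from the two-section dish and light it

ROBOT

A 6-joint arm with a two-finger parallel gripper is mounted at the origin on the work surface. World frame = base frame: x ahead of the robot, y to its left, z up, the work surface at z = 0. Lengths are in m, angles in rad, forces in N, time in s.
With the tool pointing down it reaches from about 0.3 to 0.825 m from the base axis. Payload 5.4 kg.
Tool frame: the origin (TCP) lies on the centre line of the jaws, within the pads' length; the fingertips stand 22 mm ahead of it and the grasp point (between the pads) lies 3 mm ahead of it; z points along the fingers, x is the direction in which the jaws open and shut, and the axes are right-handed (so a half turn about z gives the same grasp; the last joint's range is limited). The gripper opens to 92 mm and grips with 3 to 60 N. Pads are 20 mm wide; open, the fingers measure 128 mm over their backs; the gripper's body (75 mm by 189 mm) begins 69 mm behind the grasp point.
Start: joints at [-1.34, 0.158, 1.597, -0, 1.386, -0.21], TCP at [0.245, -0.52, 0.237] pointing down, gripper open.
Joint ranges: [-2.91, 2.91], [-0.94, 2.29], [0.18, 2.7], [-1.29, 4.43], [0.17, 2.64], [-3, 3]. Speed limits (rad/s): [2.57, 2.57, 3.14, 3.14, 3.14, 3.14].

INTERFACE

Orientations are given as a unit quaternion [x, y, z, w].
In Python, from bench import arm gives the robot as it stands. The module is installed in compiled form; this text tells all that it offers.
- The arm moves only by the tool servo_tool, never from a script. Its argument "plan" is a list that holds one entry, the list of rows, each a list of 7 numbers: the shift along the world's x, y, z in m, then the turn, a rotation vector about the world's x, y, z in rad, then the opening, from 0 (shut) to 1 (fully open). In form: [[[tx, ty, tz, ax, ay, az, grip], ...]]. A call has 1 to 10 rows; each row shifts and turns the commanded pose from where the row before left it; what a row does not reach is not made up. A row lasts 1/8 s, in which the tool goes at most 62.5 mm and 10.7 degrees, less where a joint would pass 70% of its speed; a pose out of reach is approached as far as the arm can. A call with a gripper value outside its range is refused whole. The fingers move at their own pace and stop on an object; "grip_force" is the grip in N (left out, the last holds). Time passes only in rows, so rows that do not move let the fingers close. It gives the time, the measured TCP pose, the force and the opening at its end, in the units of the state.
- arm.get_state(): the state, without advancing time (a new reading comes with each control period).
- arm.get_image(name): name is "scene" or "top"; returns a dict with "img" (420x560x3 uint8, red, green, blue), "mtx" (3x3 intrinsics, pixels), "world_to_cam" (4x4, takes a point from world to camera coordinates). Camera axes: x right, y up, looking along -z (the intrinsics and any distortion apply to the point x, -y, -z); pixel columns grow to the right and rows downward; lengths in m; the calibration is good to about 2 mm. A picture is of the moment at which its call begins. There is no depth.
- arm.close_job(): hands the job in, once; it reports no verdict.
Trained networks look in a picture, given as the dict that the camera call returned (one of the last four; its "shot" number tells which), for a name from the list of things; names that differ only in an ending like _2 or _b are one class to them, and where a whole thing is asked for, a point or a joint stands for the part that bears it (a point fixed in the world has none). Each returns a list of dicts, best first, with "confidence" (0 to 1); they miss things now and then, are a little off and sometimes report something else, mostly with a low value. They report only what shows in the picture. A call takes as long as a camera call.
- arm.cut_out(thing, picture): "region" (420x560 bool, what is visible of it) and "location" ([row, column] in pixels, amid what is visible of it).
The state is a dict: "t": time; "joint_positions": joint angles; "qvel": joint speeds; "tau": joint torques, N m; "eef_pos": TCP position; "eef_rot": TCP orientation; "contact_force": force on the tool from outside, world axes, zero at the start; "wrist_torque": the same for the moment, N m; "gripper_width": finger opening in m.
Only numpy, scipy, OpenCV 4.12 (cv2) and the standard library are available. Lean on these libraries where they do the work, as an engineer would, in place of code of your own. Each camera call takes 0.05 s, during which the arm holds its last target.

TASK

Gather the loose wood blocks from the shelf into the empty, brown-floored half of the two-section dish; then carry the dish over the smoker's tray and tip only that half out, so that all the wood ends up in the tray and every firelighter stays in its own half of the dish. Stand the dish back upright near the middle of its cork mat, then turn the igniter knob all the way to its stop and let go so that it springs back. Leave the other things on the shelf where they are.

Things in the scene. Friction and masses are not known exactly. Their poses are not given: they have to be found in the camera images.
- dish_handle (a point): Centre of the dish's wooden handle: an upright bar 64 mm long (x), 14 mm thick (y), 40 mm tall, on two struts over the divider. The enamel dish (0.4 kg, 150 mm x 190 mm) is split by a divider along x (8 mm thick, top 50 mm below this point) into a brown half (+y) and a grey half (-y); z is the dish's up. Underside 100 mm, end walls' tops (at x = +-72 mm) 55 mm below this point.
- wood_floor (a point): On the brown floor of the dish (wood half, empty at the start), 50 mm (y) from the divider's middle and 94 mm below the handle's centre; axes as the handle's. The floor is level between divider and this point, then rises outwards (+y) as a 24 degree ramp to the open edge. 140 mm (x) between the end walls. The grey half is its mirror image.
- wood_edge (a point): Middle of the open outer edge of the brown half (no wall there), 95 mm (y) from the divider's middle, 73 mm below the handle's centre. The glaze is slippery (friction about 0.3): wood starts to slide out over this edge when the dish is tipped about 45 degrees towards it, and is out at 60 to 70; what lies in the grey half then leans on the divider and stays in up to about 90.
- mat_top (a point): Centre of the top of the round cork mat, 250 mm across and 4 mm thick, fixed, on which the dish stands and belongs.
- tray_in (a point): Centre of the inner floor of the smoker's open steel tray (fixed). Inside 170 mm (x) by 200 mm (y), walls 5 mm thick, rim 55 mm above this point, which is 17 mm above the work surface. z is up. On its +y side the tray has a green control ledge, 82 mm wide, top 38 mm above this point, with the igniter knob.
- chunk0_mid (a point): Centre of a block of smoking wood (brown), 34 x 28 x 28 mm along its x, y, z, about 22 g; three to five of these are present, lying on the work surface (z = 0) at the start.
- chunk1_mid (a point): Centre of a block of smoking wood (brown), 34 x 28 x 28 mm along its x, y, z, about 22 g; three to five of these are present, lying on the work surface (z = 0) at the start.
- chunk2_mid (a point): Centre of a block of smoking wood (brown), 34 x 28 x 28 mm along its x, y, z, about 22 g; three to five of these are present, lying on the work surface (z = 0) at the start.
- chunk3_mid (a point): Centre of a block of smoking wood (brown), 34 x 28 x 28 mm along its x, y, z, about 22 g; three to five of these are present, lying on the work surface (z = 0) at the start.
- chunk4_mid (a point): Centre of a block of smoking wood (brown), 34 x 28 x 28 mm along its x, y, z, about 22 g; three to five of these are present, lying on the work surface (z = 0) at the start.
- fire0_mid (a point): Centre of a white firelighter cube, 24 mm, 14 g; two or three are present, in the grey-floored half of the dish.
- fire1_mid (a point): Centre of a white firelighter cube, 24 mm, 14 g; two or three are present, in the grey-floored half of the dish.
- fire2_mid (a point): Centre of a white firelighter cube, 24 mm, 14 g; two or three are present, in the grey-floored half of the dish.
- knob (a joint): Angle of the smoker's igniter knob: 0 at rest, grows clockwise seen from above, hard stop at 1.2 rad. A spring drives it back to 0 when let go (about 0.03 N m at rest, 0.10 N m at the stop).
- knob_grip (a point): On the igniter knob's upright axis, half-way up the part of its red grip bar to hold. The bar is 42 mm long along this frame's x (it turns with the knob), 14 mm thick (y), its top 12 mm above this point; below it a 22 mm radius black disc, top 18 mm below this point. Keep open fingers clear of the bar as it springs back.
- mug: Grey enamel mug, 80 mm across, 85 mm tall, handle at +y. A bystander, to be left alone. Origin at the centre of its underside.
- jar: Amber glass jar with a twist cap, 70 mm across, 110 mm tall. A bystander, to be left alone. Origin at the centre of its underside.
- tin: Red spice tin, 52 mm across, 85 mm tall. A bystander, to be left alone. Origin at the centre of its underside.
- sauce: Green sauce bottle, 58 mm across, 150 mm tall. A bystander, to be left alone. Origin at the centre of its underside.
- brush: Wooden-handled grill brush lying bristles up, 250 mm long along its x, 36 mm tall. A bystander, to be left alone. Origin at the centre of its underside.
- lighter: Blue plastic gas lighter lying down, 160 mm long along its x, 24 mm wide, 24 mm tall. A bystander, to be left alone. Origin at the centre of its underside.

How it is judged:
On the way, in this order (a step that is already met when the one before it is completed fails the run):
1. all the wood blocks lie in the brown half of the dish (x of chunk0_mid in the frame of dish_handle between -0.075 and 0.075 m and y of chunk0_mid in the frame of dish_handle between 0.004 and 0.1 m and z of chunk0_mid in the frame of dish_handle between -0.1 and -0.015 m and x of chunk1_mid in the frame of dish_handle between -0.075 and 0.075 m and y of chunk1_mid in the frame of dish_handle between 0.004 and 0.1 m and z of chunk1_mid in the frame of dish_handle between -0.1 and -0.015 m and x of chunk2_mid in the frame of dish_handle between -0.075 and 0.075 m and y of chunk2_mid in the frame of dish_handle between 0.004 and 0.1 m and z of chunk2_mid in the frame of dish_handle between -0.1 and -0.015 m and x of chunk3_mid in the frame of dish_handle between -0.075 and 0.075 m and y of chunk3_mid in the frame of dish_handle between 0.004 and 0.1 m and z of chunk3_mid in the frame of dish_handle between -0.1 and -0.015 m and x of chunk4_mid in the frame of dish_handle between -0.075 and 0.075 m and y of chunk4_mid in the frame of dish_handle between 0.004 and 0.1 m and z of chunk4_mid in the frame of dish_handle between -0.1 and -0.015 m), for 0.2 s.
2. the dish is tipped (more than 30 degrees) over the smoker's tray (angle between dish_handle's own z axis and vertical above 0.52 rad and horizontal distance between dish_handle and tray_in below 0.2 m), for 0.02 s.
3. all the wood is in the tray and the dish stands upright on its mat (x of chunk0_mid in the frame of tray_in between -0.085 and 0.085 m and y of chunk0_mid in the frame of tray_in between -0.1 and 0.1 m and z of chunk0_mid in the frame of tray_in between -0.01 and 0.052 m and x of chunk1_mid in the frame of tray_in between -0.085 and 0.085 m and y of chunk1_mid in the frame of tray_in between -0.1 and 0.1 m and z of chunk1_mid in the frame of tray_in between -0.01 and 0.052 m and x of chunk2_mid in the frame of tray_in between -0.085 and 0.085 m and y of chunk2_mid in the frame of tray_in between -0.1 and 0.1 m and z of chunk2_mid in the frame of tray_in between -0.01 and 0.052 m and x of chunk3_mid in the frame of tray_in between -0.085 and 0.085 m and y of chunk3_mid in the frame of tray_in between -0.1 and 0.1 m and z of chunk3_mid in the frame of tray_in between -0.01 and 0.052 m and x of chunk4_mid in the frame of tray_in between -0.085 and 0.085 m and y of chunk4_mid in the frame of tray_in between -0.1 and 0.1 m and z of chunk4_mid in the frame of tray_in between -0.01 and 0.052 m and horizontal distance between dish_handle and mat_top below 0.04 m and angle between dish_handle's own z axis and vertical below 0.1 rad and height (world z) of dish_handle below 0.112 m), for 0.2 s.
4. the igniter knob is turned to its stop (value of joint knob above 1.1 rad), for 0.1 s.
5. the igniter knob has sprung back (value of joint knob below 0.1 rad), for 0.2 s.
At the end, for the whole second after the job is handed in: All wood present is in the smoker tray below its rim; all firelighters are in the grey half of the dish; the dish stands upright (0.1 rad) on the cork mat, centre within 40 mm of the mat centre; the knob, turned past 1.1 rad before, is back at 0 (within 0.1 rad) (all of step 3 and x of fire0_mid in the frame of dish_handle between -0.075 and 0.075 m and y of fire0_mid in the frame of dish_handle between -0.1 and -0.004 m and z of fire0_mid in the frame of dish_handle between -0.1 and -0.03 m and x of fire1_mid in the frame of dish_handle between -0.075 and 0.075 m and y of fire1_mid in the frame of dish_handle between -0.1 and -0.004 m and z of fire1_mid in the frame of dish_handle between -0.1 and -0.03 m and x of fire2_mid in the frame of dish_handle between -0.075 and 0.075 m and y of fire2_mid in the frame of dish_handle between -0.1 and -0.004 m and z of fire2_mid in the frame of dish_handle between -0.1 and -0.03 m and value of joint knob below 0.1 rad); the robot touches nothing.
It fails at once if a firelighter leaves its half of the dish (y of any of fire0_mid, fire1_mid, fire2_mid in the frame of dish_handle above 0.003 m or distance between any of fire0_mid, fire1_mid, fire2_mid and dish_handle above 0.16 m).
It fails at once if a bystander is shifted by more than 50 mm (distance of any of mug, jar, tin, sauce, brush, lighter from where it was at the start of the episode above 0.05 m).
Of fire0, fire1, fire2 only 2 to 3 are there at a start; the rules pass over those that are not, and their reading is None.
Of chunk0, chunk1, chunk2, chunk3, chunk4 only 3 to 5 are there at a start; the rules pass over those that are not, and their reading is None.
At some moment in a run one of chunk0, chunk1, chunk2, chunk3, chunk4 may be knocked a few centimetres aside while the robot is not near it.
It also fails if it takes over 208 s, if anything falls off the work surface, if the arm or the gripper's body presses on something with over 40 N, if the wrist force passes 120 N, or if a joint passes its speed limit or range.

## Working session

There is one attempt and no reset: what is moved stays moved. The work goes in short steps, Python scripts to look and compute and a tool call to move; the robot and the scene stay as the last step left them, time stands still between calls to the robot, and variables do not carry over. Pictures are saved under pics/ and viewed, and the job is handed in when it is done.

Besides the shell and the picture viewer there is one more tool, called after "Call:" by a JSON object that holds its "fn" and its "kwargs", one argument or row to a line. servo_tool: Moves the arm, as the interface text tells. Its arguments: {"type":"object","properties":{"plan":{"type":"array"},"grip_force":{"type":"number"}},"required":["plan"]}

```bash
mkdir -p pics; ls; cat > h.py <<'E'
from bench import arm
import numpy as np, cv2
from scipy.spatial.transform import Rotation as R
def save(p,name,box=None,scale=1):
    im=cv2.cvtColor(p["img"],cv2.COLOR_RGB2BGR)
    if box: 
        r0,r1,c0,c1=box; im=im[r0:r1,c0:c1]
    if scale!=1: im=cv2.resize(im,None,fx=scale,fy=scale,interpolation=cv2.INTER_CUBIC)
    cv2.imwrite("pics/"+name,im)
def ray(p,rc):
    K=np.array(p["mtx"]);T=np.array(p["world_to_cam"])
    d=np.linalg.inv(K)@np.array([rc[1],rc[0],1.0]); d=np.array([d[0],-d[1],-d[2]])
    Rm=T[:3,:3]; o=-Rm.T@T[:3,3]; return o,Rm.T@d
def at_z(p,rc,z):
    o,d=ray(p,rc); s=(z-o[2])/d[2]; return o+s*d
def proj(p,X):
    K=np.array(p["mtx"]);T=np.array(p["world_to_cam"])
    c=T[:3,:3]@np.asarray(X)+T[:3,3]; q=K@np.array([c[0],-c[1],-c[2]]); return q[1]/q[2],q[0]/q[2]
def tri(p1,a,p2,b):
    o1,d1=ray(p1,a);o2,d2=ray(p2,b)
    d1=d1/np.linalg.norm(d1);d2=d2/np.linalg.norm(d2)
    A=np.stack([d1,-d2],1); s=np.linalg.lstsq(A,o2-o1,rcond=None)[0]
    x1=o1+s[0]*d1;x2=o2+s[1]*d2; return (x1+x2)/2,np.linalg.norm(x1-x2)
E
python3 - <<'E'
from h import *
a=arm.get_image("scene");b=arm.get_image("top")
save(a,"s0.png");save(b,"t0.png")
print(a.keys(),a["mtx"],b["mtx"],ray(a,(210,280)),ray(b,(210,280)))
print(arm.get_state())
for n in ["dish_handle","knob_grip","tray_in","mat_top","chunk0_mid","fire0_mid","mug","jar","tin","sauce","brush","lighter"]:
  for nm,p in (("s",a),("t",b)):
    try: print(n,nm,[(round(r["confidence"],2),np.round(r["location"]).tolist(),int(r["region"].sum())) for r in arm.cut_out(n,p)])
    except Exception as e: print(n,nm,e)
E
```

```text
pics
dict_keys(['img', 'mtx', 'world_to_cam', 'shot']) [[473.10424093   0.         279.87468713]
 [  0.         473.10424093 213.94797045]
 [  0.           0.           1.        ]] [[424.9037418    0.         274.31135235]
 [  0.         424.9037418  205.24157984]
 [  0.           0.           1.        ]] (array([1.21470653, 0.33088088, 0.98131011]), array([-0.53964676, -0.33595201, -0.77200216])) (array([ 0.42716514, -0.05057095,  1.29260863]), array([ 0.12820205, -0.03787882, -0.99117813]))
{'t': 0.1, 'joint_positions': array([-1.34010287e+00,  1.58958160e-01,  1.59810325e+00, -2.73205213e-05,
        1.38620917e+00, -2.10063180e-01]), 'qvel': array([-0.00084883, -0.0024079 , -0.00385977,  0.00059317, -0.00232568,
        0.0006538 ]), 'tau': array([ 4.60568444e-04, -3.86505282e+01, -3.22959423e+01,  7.03493692e-02,
        3.39525507e-02, -3.87039495e-05]), 'eef_pos': array([ 0.24517688, -0.51952043,  0.23573454]), 'eef_rot': array([ 8.44579026e-01, -5.35430261e-01, -6.08718285e-04, -5.77493538e-04]), 'contact_force': array([-0.05640038, -0.29989848,  0.05773651]), 'wrist_torque
[... 698 characters left out ...]
0, 254.0], 107), (0.52, [239.0, 353.0], 73), (0.48, [252.0, 354.0], 3196)]
mug s [(0.63, [301.0, 280.0], 1750)]
mug t [(0.89, [142.0, 225.0], 801), (0.24, [238.0, 351.0], 77)]
jar s [(0.9, [221.0, 181.0], 1203)]
jar t [(0.71, [164.0, 334.0], 601), (0.17, [252.0, 361.0], 3338)]
tin s [(0.88, [191.0, 159.0], 589), (0.37, [277.0, 460.0], 303)]
tin t [(0.74, [183.0, 375.0], 360), (0.28, [280.0, 351.0], 2053)]
sauce s [(0.67, [222.0, 294.0], 186), (0.4, [178.0, 206.0], 1291)]
sauce t [(0.82, [178.0, 120.0], 504)]
brush s [(0.64, [168.0, 136.0], 991)]
brush t [(0.96, [202.0, 417.0], 1025)]
lighter s [(0.83, [265.0, 238.0], 516)]
lighter t [(0.65, [164.0, 272.0], 300), (0.31, [252.0, 354.0], 3199)]
```

```bash
python3 - <<'E'
import cv2
for n in("s0","t0"):
    im=cv2.imread(f"pics/{n}.png"); im=cv2.resize(im,(784,588),interpolation=cv2.INTER_CUBIC); cv2.imwrite(f"pics/{n}b.png",im)
E
```

```text
(no output)
```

View pics/s0b.png

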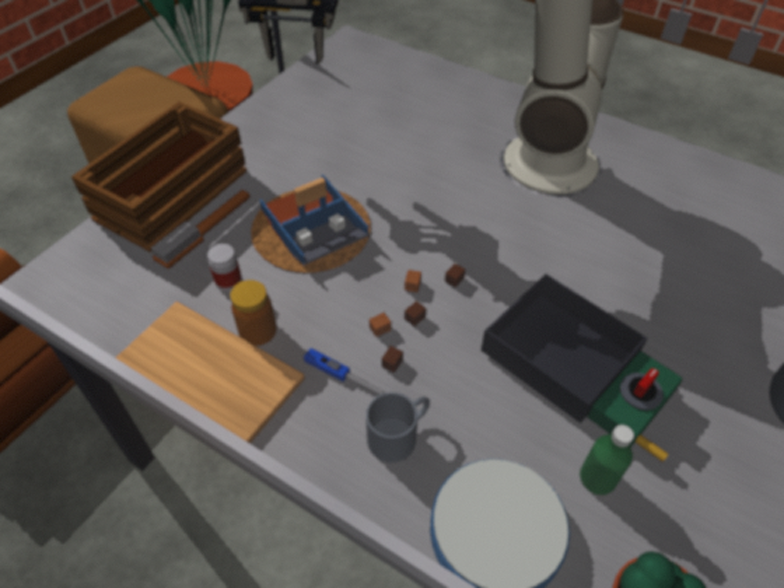

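View pics/t0b.png

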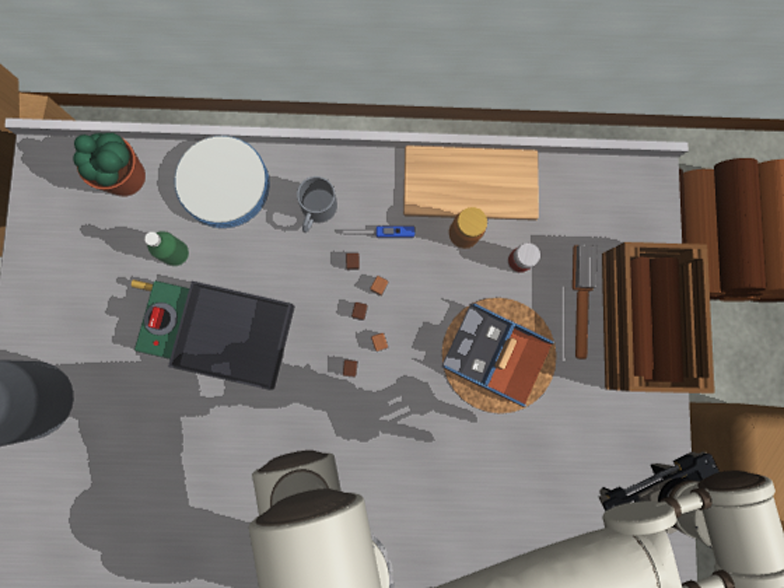

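Five small wood blocks show in the gap: in the top picture (scaled 1.4) at about (351,260), (379,285), (359,311), (378,341) and (349,367). The dish is at about (500,350), with its brown half to the lower right and two white cubes in the grey half. The tray is at about (232,335), with the knob on its left. Next I'll measure these.

```bash
python3 - <<'E'
from h import *
a=arm.get_image("scene");b=arm.get_image("top")
for i in range(5):
  for nm,p in (("s",a),("t",b)):
    print(i,nm,[(round(r["confidence"],2),np.round(r["location"],1).tolist(),int(r["region"].sum())) for r in arm.cut_out(f"chunk{i}_mid",p)])
for i in range(3): print([(round(r["confidence"],2),np.round(r["location"],1).tolist(),int(r["region"].sum())) for r in arm.cut_out(f"fire{i}_mid",b)])
for n in ["mug","jar","tin","sauce","brush","lighter","mat_top","tray_in","knob_grip","dish_handle"]:
    r=arm.cut_out(n,b)
    if r: print(n,np.round(at_z(b,r[0]["location"],0.0),3))
np.savez("pt.npz",img=b["img"]);
save(b,"t_dish.png",(200,310,300,410),7);save(b,"t_tray.png",(190,290,85,220),5.9);save(b,"t_ch.png",(170,275,230,290),5.7)
save(a,"s_dish.png",(115,200,170,280),7)
E
```

```text
0 s [(0.7, [193.9, 322.4], 173)]
0 t [(0.59, [261.3, 246.6], 106)]
1 s [(0.57, [199.8, 293.5], 168)]
1 t [(0.64, [243.7, 273.7], 54)]
2 s [(0.61, [221.3, 298.6], 172), (0.33, [264.6, 235.2], 472)]
2 t [(0.69, [220.6, 253.9], 108)]
3 s [(0.78, [232.4, 274.1], 198), (0.53, [178.7, 205.6], 1383)]
3 t [(0.68, [187.7, 252.9], 96), (0.48, [206.2, 273.9], 98), (0.25, [204.6, 414.4], 951)]
4 s [(0.66, [257.0, 278.5], 211)]
4 t [(0.41, [185.9, 252.9], 76), (0.25, [261.2, 340.7], 72)]
[]
[]
[(0.64, [262.4, 341.6], 88), (0.32, [226.7, 114.6], 181)]
mug [0.802 0.075 0.   ]
jar [ 0.759 -0.266  0.   ]
tin [ 0.689 -0.39   0.   ]
sauce [0.673 0.397 0.   ]
brush [ 0.631 -0.517  0.   ]
lighter [ 0.738 -0.079  0.   ]
mat_top [ 0.39  -0.309  0.   ]
tray_in [0.503 0.275 0.   ]
knob_grip [0.526 0.401 0.   ]
dish_handle [ 0.476 -0.335  0.   ]
```

View pics/t_dish.png

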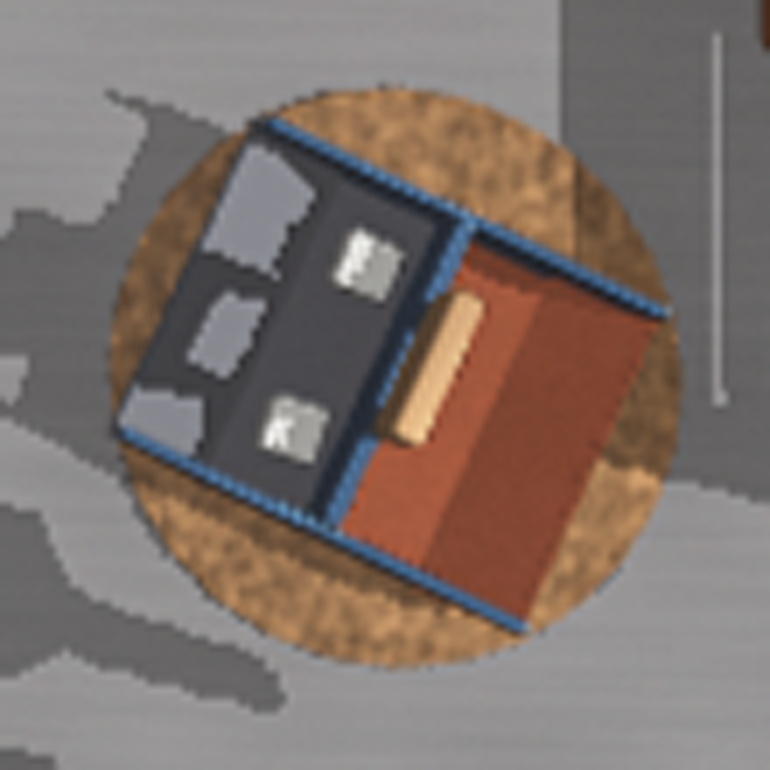

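View pics/t_tray.png

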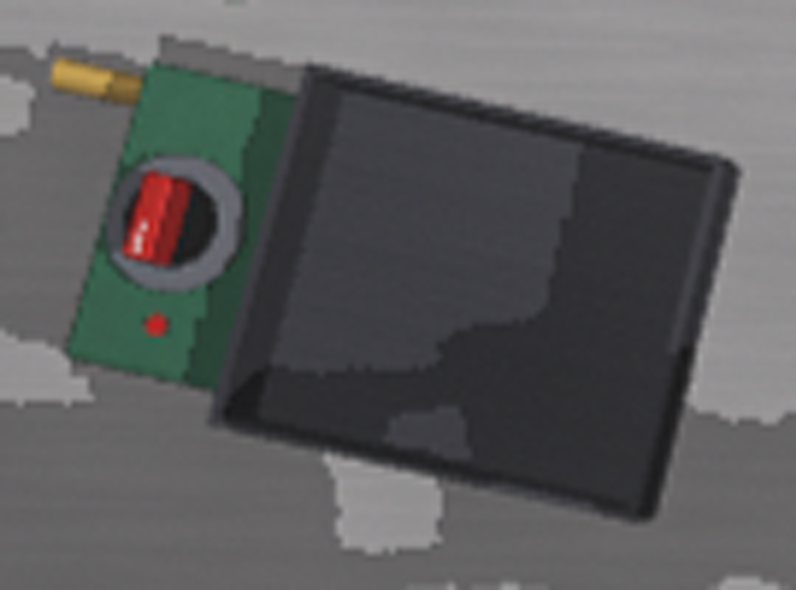

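View pics/t_ch.png

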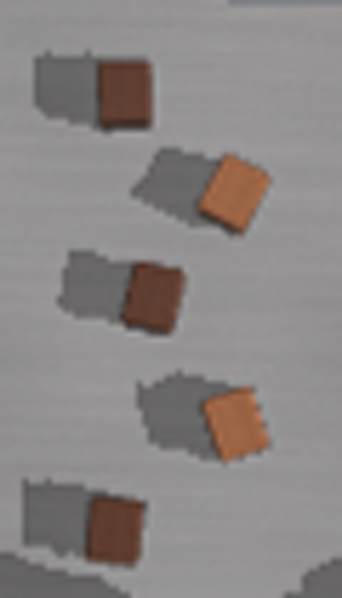

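View pics/s_dish.png

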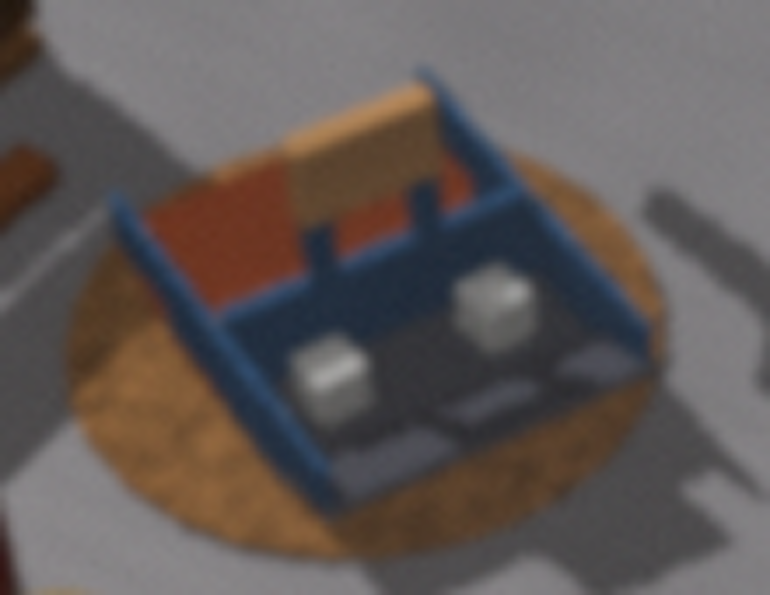

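```bash
cat > fit.py <<'E'
from h import *
from scipy.optimize import least_squares
def crop2px(uv,box,s): return ((uv[1]+.5)/s-.5+box[0],(uv[0]+.5)/s-.5+box[1])
def fit(obs,x0):
    # obs: list of (pic, rc, local xyz(z world))
    def f(q):
        c,s=np.cos(q[2]),np.sin(q[2]); out=[]
        for p,rc,L in obs:
            X=[q[0]+c*L[0]-s*L[1],q[1]+s*L[0]+c*L[1],L[2]]
            out+=list(np.subtract(proj(p,X),rc))
        return out
    r=least_squares(f,x0); return r.x,np.abs(r.fun).max(),r.fun.round(1)
def chunks(p,z=0.028):
    hsv=cv2.cvtColor(p["img"],cv2.COLOR_RGB2HSV).astype(int)
    m=((hsv[...,0]<=14)&(hsv[...,1]>90)&(hsv[...,2]>40)).astype(np.uint8)
    n,l,st,ce=cv2.connectedComponentsWithStats(m)
    out=[]
    for i in range(1,n):
        if 50<st[i,4]<200:
            ys,xs=np.where(l==i)
            P=np.array([at_z(p,(r,c),z)[:2] for r,c in zip(ys,xs)],np.float32)
            k=0
            (cx,cy),(w,h),ang=cv2.minAreaRect((P*1000).astype(np.float32))
            if w<h: ang+=90
            out.append((np.round([cx,cy],0),round(max(w,h)),round(min(w,h)),round((ang+90)%180-90),st[i,4],np.round(ce[i][::-1])))
    return out
E
python3 - <<'E'
from fit import *
b=arm.get_image("top");a=arm.get_image("scene")
B=(200,310);B=(200,300)
z1=.049
D=[((270,122),(-.072,-.095,z1)),((668,312),(-.072,.095,z1)),((120,430),(.072,-.095,z1)),((523,627),(.072,.095,z1)),((470,225),(-.072,0,.054)),((330,525),(.072,0,.054))]
o=[(b,crop2px(u,B,7),L) for u,L in D]
q=fit(o,[.42,-.3,2.7]);print("dish",q)
T=(190,85)
D=[((308,65),(.09,.105,.072)),((740,165),(.09,-.105,.072)),((650,520),(-.09,-.105,.072)),((213,425),(-.09,.105,.072))]
o=[(b,crop2px(u,T,5.9),L) for u,L in D]
print("tray",fit(o,[.5,.25,-.2]))
for c in chunks(b): print(c)
# mat circle: cork colour
hsv=cv2.cvtColor(b["img"],cv2.COLOR_RGB2HSV).astype(int)
E
python3 - <<'E'
from fit import *
a=arm.get_image("scene");save(a,"s_knob.png",(255,315,410,490),9)
# mat in top: extremes of crop
b=arm.get_image("top")
pts=[(108,340),(682,370),(395,87),(395,668),(190,180),(600,560),(150,480)]
P=np.array([at_z(b,crop2px(u,(200,300),7),.004)[:2] for u in pts]);A=np.c_[2*P,np.ones(len(P))];s=np.linalg.lstsq(A,(P**2).sum(1),rcond=None)[0];print("mat",s[:2],np.sqrt(s[2]+s[0]**2+s[1]**2))
E
```

```text
dish (array([ 0.46838395, -0.32401065,  2.70929197]), np.float64(1.207048748636339), array([-0.5, -0.9,  0.9,  0.5, -0.5, -0.3,  0.6,  1.2, -1.1, -0. ,  0.6,
       -0.5]))
tray (array([ 0.49226028,  0.22683709, -0.19267159]), np.float64(1.1677848205003443), array([-0. ,  1.2, -1.1, -0.9,  0.7, -0.8,  0.5,  0.6]))
(array([808., 744.]), 76, 21, 6, np.int32(77), array([131.,   3.]))
(array([ 668., -365.]), 51, 26, 33, np.int32(64), array([188., 367.]))
(array([661., -11.]), 31, 21, 2, np.int32(88), array([186., 252.]))
(array([611., -70.]), 33, 27, -25, np.int32(101), array([203., 270.]))
(array([554., -29.]), 32, 26, -12, np.int32(96), array([222., 256.]))
(array([527., 399.]), 43, 26, -12, np.int32(123), array([226., 111.]))
(array([489., -73.]), 32, 26, 20, np.int32(100), array([244., 271.]))
(array([432., -13.]), 30, 26, -8, np.int32(93), array([262., 249.]))
(array([ 356., -754.]), 36, 32, 87, np.int32(60), array([295., 498.]))
mat [ 0.47104738 -0.3344061 ] 0.12261651019716832
```

View pics/s_knob.png

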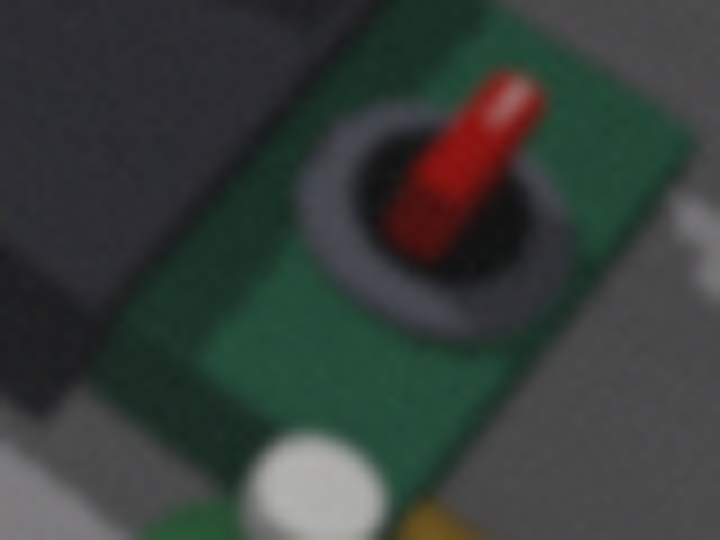

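Call:
{"fn": "servo_tool", "kwargs": {
  "plan": [
    [[0.02,0.056,0,0,0,0.165,0.65],[0.021,0.056,0,0,0,0.165,0.65],[0.021,0.056,0,0,0,0.165,0.65],[0.021,0.056,0,0,0,0.165,0.65],[0.021,0.056,0,0,0,0.165,0.65],[0.021,0.056,0,0,0,0.165,0.65],[0.021,0.056,0,0,0,0,0.65],[0.021,0.056,0,0,0,0,0.65],[0.02,0.058,0,0,0,0,0.65]]
  ]
}}

```text
t: 3.88
eef_pos: [0.4328, -0.0122, 0.237]
eef_rot: [0.998, -0.07, 0.001, 0.0]
contact_force: [0.2, -0.6, 0.3]
gripper_width: 0.0599
```

```bash
python3 - <<'E'
from fit import *
b=arm.get_image("top")
print(proj(b,(.4684,-.324,.124)),crop2px((437,368),(200,300),7))
for c in chunks(b): print(c)
s=arm.get_state();r=R.from_quat(s["eef_rot"]).as_matrix();print(s["t"],s["eef_pos"],np.arctan2(r[1,0],r[0,0]),r[:,2],s["gripper_width"],s["joint_positions"].round(2))
E
```

```text
(np.float64(251.97316334926376), np.float64(362.1182411739804)) (252.14285714285714, 362.0)
(array([ 668., -365.]), 51, 26, 33, np.int32(66), array([188., 367.]))
(array([661., -11.]), 31, 21, 2, np.int32(88), array([186., 252.]))
(array([611., -70.]), 33, 27, -25, np.int32(101), array([203., 270.]))
(array([527., 399.]), 43, 25, -14, np.int32(115), array([226., 111.]))
(array([491., -73.]), 28, 27, 25, np.int32(76), array([243., 270.]))
(array([ 361., -822.]), 37, 35, 45, np.int32(56), array([293., 521.]))
(array([ 297., -770.]), 120, 56, -23, np.int32(198), array([315., 507.]))
(array([ 288., -810.]), 43, 25, -23, np.int32(60), array([318., 518.]))
3.925 [ 0.43375502 -0.00527668  0.23693904] -0.13322909139732694 [ 0.00225127  0.00477143 -0.99998608] 0.05964327954435536 [-0.3  -0.23  1.97  0.01  1.4  -0.16]
```

Call:
{"fn": "servo_tool", "kwargs": {
  "plan": [
    [[0,0,-0.05,0,0,0,0.65],[0,0,-0.05,0,0,0,0.65],[0,0,-0.05,0,0,0,0.65],[0,0,-0.03,0,0,0,0.65],[0,0,0,0,0,0,0.65],[0,0,0,0,0,0,0.65]]
  ]
}}

```text
t: 4.68
eef_pos: [0.4334, -0.0145, 0.058]
eef_rot: [0.998, -0.07, 0.001, 0.0]
contact_force: [-0.5, -0.6, 0.7]
gripper_width: 0.0597
```

Call:
{"fn": "servo_tool", "kwargs": {
  "plan": [
    [[0,0.001,-0.03,0,0,0,0.65],[0,0,0,0,0,0,0],[0,0,0,0,0,0,0],[0,0,0,0,0,0,0],[0,0,0.03,0,0,0,0],[0,0,0.05,0,0,0,0],[0,0,0.05,0,0,0,0]]
  ],
  "grip_force": 12
}}

```text
t: 5.55
eef_pos: [0.4322, -0.013, 0.1587]
eef_rot: [0.998, -0.07, 0.0, 0.0]
contact_force: [0.7, -0.6, -0.0]
gripper_width: 0.0342
```

Call:
{"fn": "servo_tool", "kwargs": {
  "plan": [
    [[0.004,-0.053,0.02,0,0,-0.148,0],[0.005,-0.053,0,0,0,-0.148,0],[0.005,-0.053,0,0,0,0,0],[0.005,-0.053,0,0,0,0,0],[0.005,-0.053,0,0,0,0,0],[0.005,-0.053,0,0,0,0,0],[0.005,-0.053,0,0,0,0,0],[0,0,-0.04,0,0,0,0],[0,0,-0.03,0,0,0,0],[0,0,0,0,0,0,0]]
  ]
}}

```text
t: 6.8
eef_pos: [0.465, -0.3826, 0.1045]
eef_rot: [0.976, -0.216, -0.002, -0.002]
contact_force: [-0.4, 0.4, 0.9]
gripper_width: 0.0341
```

```bash
python3 - <<'E'
from fit import *
b=arm.get_image("top");a=arm.get_image("scene")
save(b,"t1.png",(190,310,290,410),5);save(a,"s1.png",(90,210,140,290),5)
for c in chunks(b): print(c)
s=arm.get_state();r=R.from_quat(s["eef_rot"]).as_matrix();print(s["t"],s["eef_pos"],np.arctan2(r[1,0],r[0,0]),s["gripper_width"],s["joint_positions"].round(2))
E
```

```text
(array([ 644., -503.]), 131, 39, 13, np.int32(171), array([203., 413.]))
(array([ 668., -365.]), 51, 26, 33, np.int32(65), array([188., 367.]))
(array([661., -11.]), 31, 21, 2, np.int32(88), array([186., 252.]))
(array([611., -70.]), 33, 27, -25, np.int32(101), array([203., 270.]))
(array([554., -29.]), 31, 25, -10, np.int32(90), array([222., 256.]))
(array([527., 399.]), 43, 26, -12, np.int32(120), array([226., 111.]))
(array([ 514., -227.]), 126, 20, -24, np.int32(199), array([237., 323.]))
(array([489., -73.]), 32, 27, 23, np.int32(102), array([244., 271.]))
(array([ 347., -767.]), 54, 44, 65, np.int32(107), array([296., 503.]))
(array([ 362., -827.]), 37, 27, -80, np.int32(57), array([293., 523.]))
(array([ 312., -787.]), 86, 28, -41, np.int32(90), array([309., 510.]))
(array([ 291., -810.]), 34, 26, -47, np.int32(54), array([317., 519.]))
6.9 [ 0.46679031 -0.38448919  0.10808406] -0.43580497372848703 0.03444998623997213 [-0.89  0.36  1.62 -0.    1.16 -0.45]
```

View pics/t1.png

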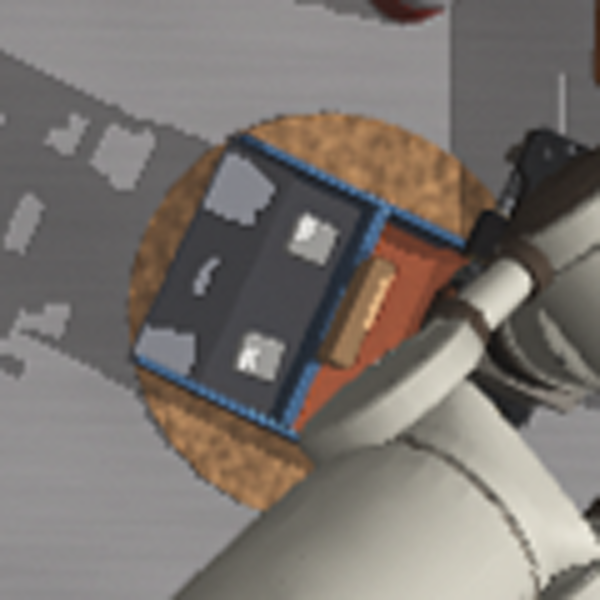

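View pics/s1.png

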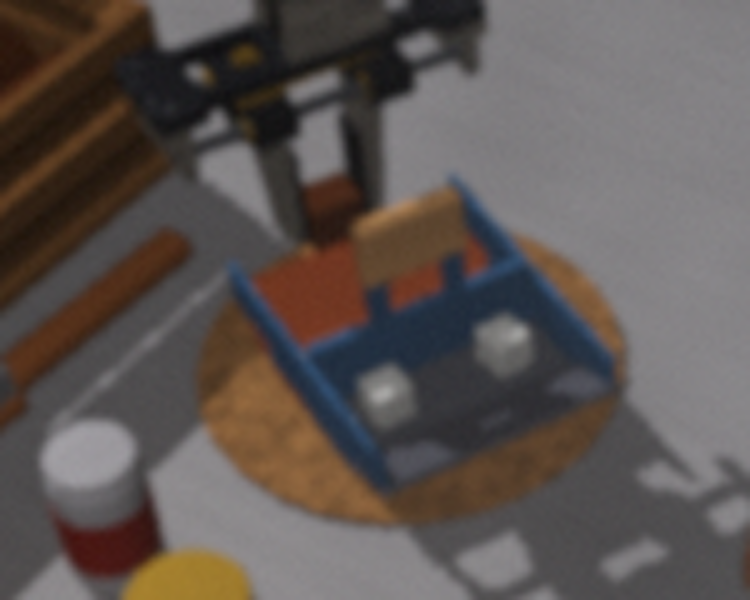

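Call:
{"fn": "servo_tool", "kwargs": {
  "plan": [
    [[0,0,-0.03,0,0,0,0],[0,0,-0.03,0,0,0,0],[0,0,0,0,0,0,0],[0,0,0,0,0,0,0.46],[0,0,0,0,0,0,0.46],[0,0,0.04,0,0,0,0.46],[0,0,0.05,0,0,0,0.5],[0,0,0.04,0,0,0,0.65]]
  ]
}}

```text
t: 7.9
eef_pos: [0.4668, -0.3847, 0.1801]
eef_rot: [0.976, -0.216, 0.001, 0.001]
contact_force: [-0.5, -0.9, -0.5]
gripper_width: 0.0538
```

Call:
{"fn": "servo_tool", "kwargs": {
  "plan": [
    [[0.004,0.052,0,0,0,-0.15,0.6],[0.004,0.052,0,0,0,-0.15,0.6],[0.004,0.052,0,0,0,-0.15,0.6],[0.004,0.052,0,0,0,-0.15,0.6],[0.003,0.052,0,0,0,-0.154,0.6],[0.003,0.052,0,0,0,0,0.6],[0,0,-0.05,0,0,0,0.6],[0,0,-0.05,0,0,0,0.6],[0,0,-0.02,0,0,0,0.6],[0,0,0,0,0,0,0.6]]
  ]
}}

```text
t: 9.15
eef_pos: [0.4874, -0.0717, 0.0559]
eef_rot: [0.828, -0.56, -0.001, 0.0]
contact_force: [0.2, 0.4, 0.2]
gripper_width: 0.0552
```

```bash
cat > st.py <<'E'
from fit import *
import sys
b=arm.get_image("top");a=arm.get_image("scene")
s=arm.get_state();r=R.from_quat(s["eef_rot"]).as_matrix();print(s["t"],s["eef_pos"].round(4),"yaw",np.arctan2(r[1,0],r[0,0]).round(3),s["gripper_width"].round(4),s["joint_positions"].round(2),s["contact_force"].round(1))
for c in chunks(b):
    if 400<c[0][0]<700 and -150<c[0][1]<100: print(c)
n=sys.argv[1]
save(b,f"t{n}.png",(150,310,220,410),4);save(a,f"s{n}.png",(90,270,140,350),3.5)
E
python3 st.py 2
```

```text
Traceback (most recent call last):
  File "st.py", line 4, in <module>
    s=arm.get_state();r=R.from_quat(s["eef_rot"]).as_matrix();print(s["t"],s["eef_pos"].round(4),"yaw",np.arctan2(r[1,0],r[0,0]).round(3),s["gripper_width"].round(4),s["joint_positions"].round(2),s["contact_force"].round(1))
                                                                                                                                          ^^^^^^^^^^^^^^^^^^^^^^^^
AttributeError: 'float' object has no attribute 'round'
```

```bash
sed -i 's/s\["gripper_width"\].round(4)/round(s["gripper_width"],4)/' st.py; python3 st.py 2
```

```text
9.35 [ 0.4897 -0.0727  0.0585] yaw -1.19 0.0552 [-0.39  0.18  1.96  0.    1.    0.8 ] [-0.8  0.2  0.7]
(array([661., -11.]), 31, 21, 2, np.int32(88), array([186., 252.]))
(array([611., -70.]), 33, 27, -25, np.int32(101), array([203., 270.]))
```

View pics/s2.png

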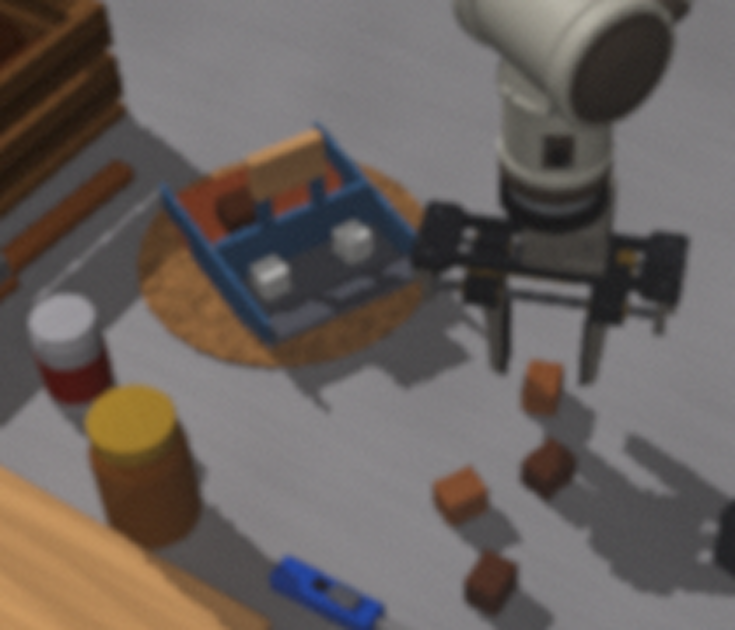

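View pics/t2.png

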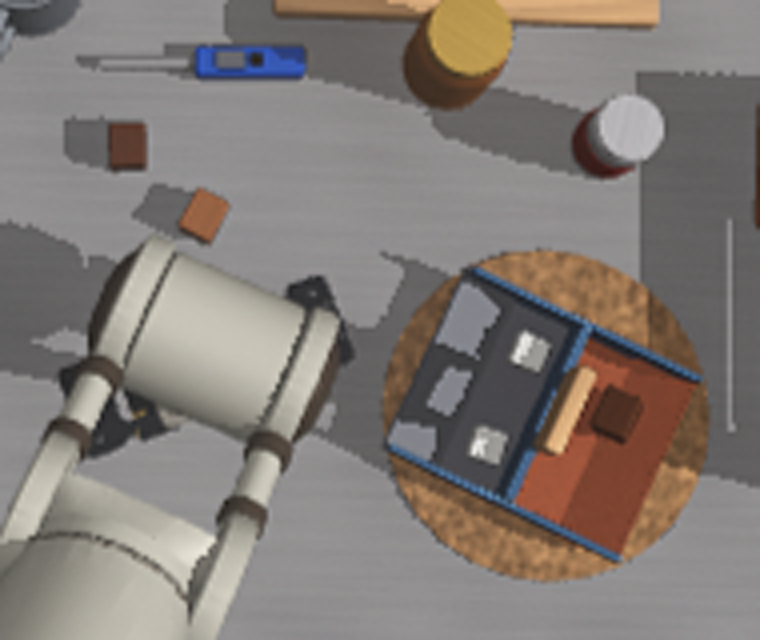

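The first block lies in the brown half, and the gripper straddles the second.

Call:
{"fn": "servo_tool", "kwargs": {
  "plan": [
    [[0,0,-0.03,0,0,0,0.6],[0,0,0,0,0,0,0],[0,0,0,0,0,0,0],[0,0,0,0,0,0,0],[0,0,0.05,0,0,0,0],[0,0,0.05,0,0,0,0],[0,-0.02,0.052,0,0,0.15,0]]
  ]
}}

```text
t: 10.22
eef_pos: [0.4882, -0.0914, 0.1808]
eef_rot: [0.869, -0.494, 0.0, -0.0]
contact_force: [0.7, 0.2, -0.5]
gripper_width: 0.0277
```

Call:
{"fn": "servo_tool", "kwargs": {
  "plan": [
    [[-0.014,-0.054,0,0,0,0.151,0],[-0.014,-0.054,0,0,0,0.151,0],[-0.014,-0.054,0,0,0,0.151,0],[-0.015,-0.054,0,0,0,0.151,0],[-0.015,-0.054,0,0,0,0,0],[0,0,-0.05,0,0,0,0],[0,0,-0.05,0,0,0,0],[0,0,-0.02,0,0,0,0],[0,0,0,0,0,0,0]]
  ]
}}

```text
t: 11.35
eef_pos: [0.4155, -0.3611, 0.0575]
eef_rot: [0.976, -0.216, -0.001, -0.001]
contact_force: [-0.7, 0.3, -0.2]
gripper_width: 0.0283
```

Call:
{"fn": "servo_tool", "kwargs": {
  "plan": [
    [[0.001,0,-0.005,0,0,0,0],[0,0,0,0,0,0,0.38],[0,0,0,0,0,0,0.38],[0,0,0.05,0,0,0,0.38],[0,0,0.05,0,0,0,0.5],[0,0,0.04,0,0,0,0.6]]
  ]
}}

```text
t: 12.1
eef_pos: [0.4177, -0.3625, 0.1965]
eef_rot: [0.976, -0.216, 0.001, 0.001]
contact_force: [0.5, -0.3, -0.7]
gripper_width: 0.0534
```

```bash
python3 st.py 3
```

```text
12.2 [ 0.4195 -0.3648  0.2   ] yaw -0.436 0.0548 [-0.93  0.13  1.7   0.    1.3  -0.5 ] [ 1.1 -0.3 -0.3]
(array([661., -11.]), 31, 21, 2, np.int32(88), array([186., 252.]))
(array([611., -70.]), 33, 27, -25, np.int32(101), array([203., 270.]))
(array([554., -28.]), 30, 25, -12, np.int32(86), array([221., 256.]))
```

View pics/s3.png

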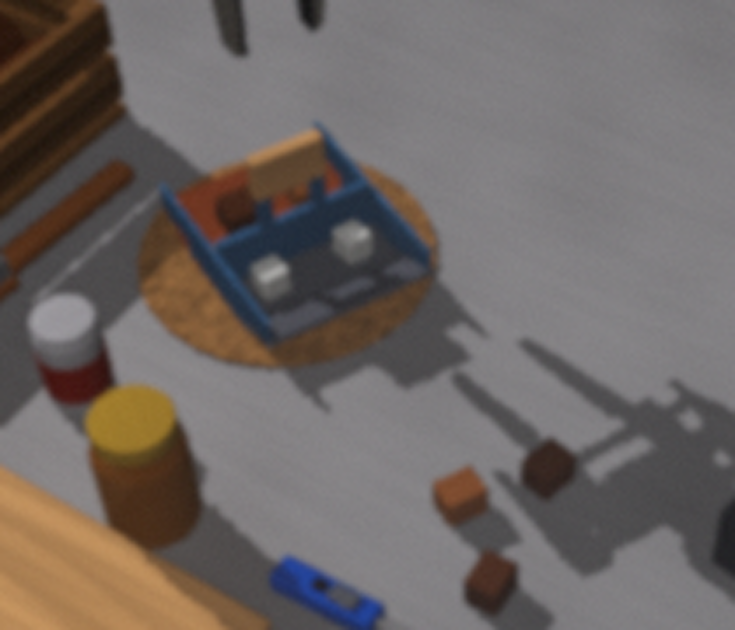

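Call:
{"fn": "servo_tool", "kwargs": {
  "plan": [
    [[0.03,0.044,0,0,0,0.155,0.65],[0.03,0.044,0,0,0,0.155,0.65],[0.03,0.044,0,0,0,0.155,0.65],[0.03,0.044,0,0,0,0,0.65],[0.03,0.044,0,0,0,0,0.65],[0.03,0.044,0,0,0,0,0.65],[0.03,0.044,-0.03,0,0,0,0.65],[0.03,0.044,-0.03,0,0,0,0.65],[0,0,-0.05,0,0,0,0.65],[0,0,-0.025,0,0,0,0.65]]
  ]
}}

```text
t: 13.45
eef_pos: [0.6551, -0.0086, 0.0544]
eef_rot: [1.0, 0.015, -0.003, -0.001]
contact_force: [-0.8, -0.2, -1.6]
gripper_width: 0.0597
```

```bash
python3 st.py 4
```

```text
13.55 [ 0.6539 -0.0091  0.0538] yaw 0.029 0.0596 [-0.2   0.55  1.48 -0.    1.12 -0.23] [-0.4  1.1 -0.9]
(array([611., -70.]), 33, 27, -25, np.int32(101), array([203., 270.]))
```

View pics/s4.png

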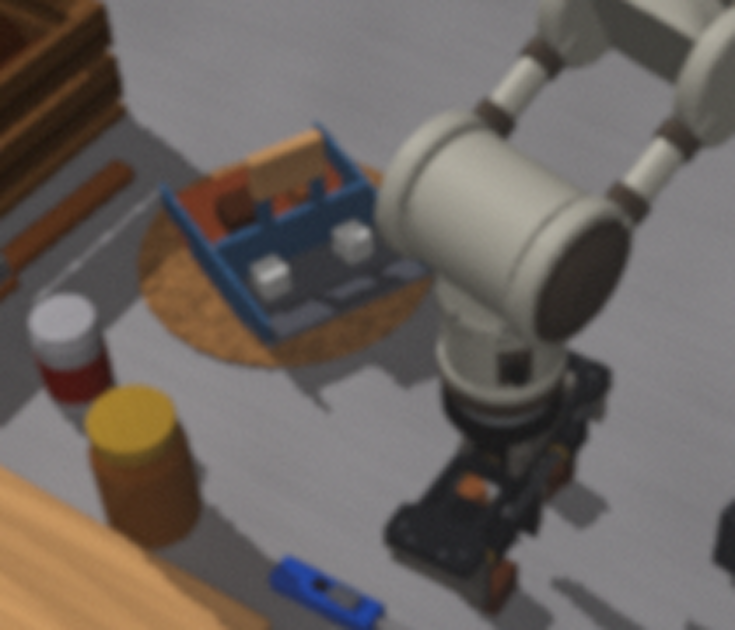

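View pics/t4.png

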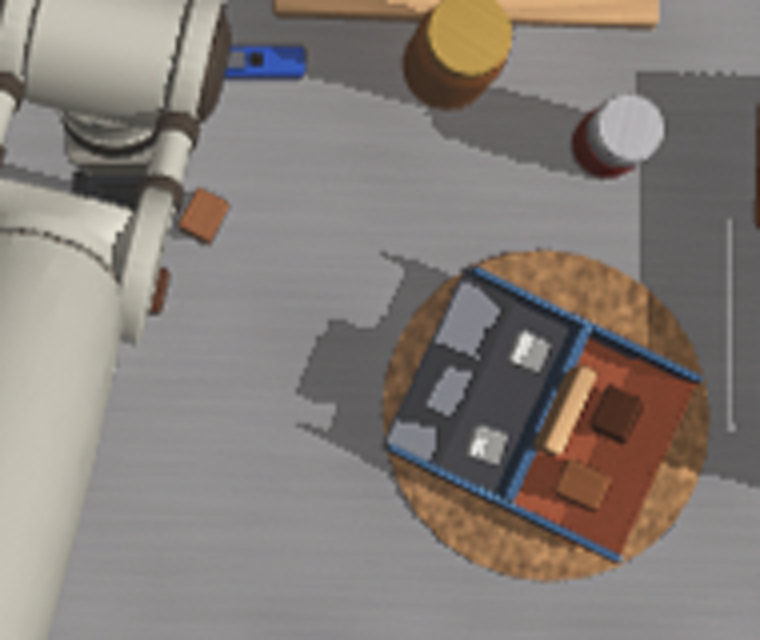

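Call:
{"fn": "servo_tool", "kwargs": {
  "plan": [
    [[0.005,-0.002,-0.026,0,0,0,0.65],[0,0,0,0,0,0,0],[0,0,0,0,0,0,0],[0,0,0,0,0,0,0],[0,0,0.05,0,0,0,0],[0,0,0.05,0,0,0,0],[0,0,0.05,0,0,0,0]]
  ]
}}

```text
t: 14.42
eef_pos: [0.6623, -0.012, 0.1853]
eef_rot: [1.0, 0.014, 0.001, 0.0]
contact_force: [0.6, -0.8, -0.1]
gripper_width: 0.0341
```

```bash
cat > dl.py <<'E'
from fit import *
def dl(p,rc,z,q=(.4684,-.324,2.709)):
    X=at_z(p,rc,z); c,s=np.cos(q[2]),np.sin(q[2]); d=X[:2]-np.array(q[:2]); return np.round([c*d[0]+s*d[1],-s*d[0]+c*d[1]],3)
def w(x,y,q=(.4684,-.324,2.709)):
    c,s=np.cos(q[2]),np.sin(q[2]); return np.round([q[0]+c*x-s*y,q[1]+s*x+c*y],4)
E
python3 - <<'E'
from dl import *
b=arm.get_image("top")
for uv in [(617,413),(583,485)]:
    print(dl(b,crop2px(uv,(150,220),4),.040))
print(w(0,.028),w(0,.03),w(0,.06))
E
```

```text
[-0.024  0.049]
[0.035 0.048]
[ 0.4567 -0.3494] [ 0.4558 -0.3512] [ 0.4432 -0.3785]
```

Call:
{"fn": "servo_tool", "kwargs": {
  "plan": [
    [[-0.03,-0.048,0,0,0,-0.155,0],[-0.03,-0.048,0,0,0,-0.155,0],[-0.03,-0.048,0,0,0,-0.155,0],[-0.03,-0.048,0,0,0,0,0],[-0.03,-0.048,0,0,0,0,0],[-0.03,-0.048,0,0,0,0,0],[-0.028,-0.046,0,0,0,0,0],[0,0,-0.04,0,0,0,0],[0,0,0,0,0,0,0]]
  ]
}}

```text
t: 15.6
eef_pos: [0.4524, -0.3446, 0.1402]
eef_rot: [0.976, -0.217, -0.002, -0.002]
contact_force: [-0.3, 1.2, 0.7]
gripper_width: 0.0341
```

Call:
{"fn": "servo_tool", "kwargs": {
  "plan": [
    [[0,-0.001,-0.04,0,0,0,0],[0,0,-0.03,0,0,0,0],[0,0,0,0,0,0,0],[0,0,0,0,0,0,0]]
  ]
}}

```text
t: 16.1
eef_pos: [0.4555, -0.3477, 0.0748]
eef_rot: [0.976, -0.216, 0.001, 0.001]
contact_force: [0.1, 0.2, 0.3]
gripper_width: 0.0338
```

```bash
python3 st.py 5
```

```text
16.2 [ 0.4554 -0.3479  0.0748] yaw -0.435 0.0339 [-0.86  0.33  1.73 -0.    1.07 -0.43] [-0.3 -0.5 -0.7]
(array([611., -70.]), 33, 27, -25, np.int32(101), array([203., 270.]))
(array([554., -28.]), 31, 25, -12, np.int32(89), array([221., 256.]))
```

View pics/s5.png

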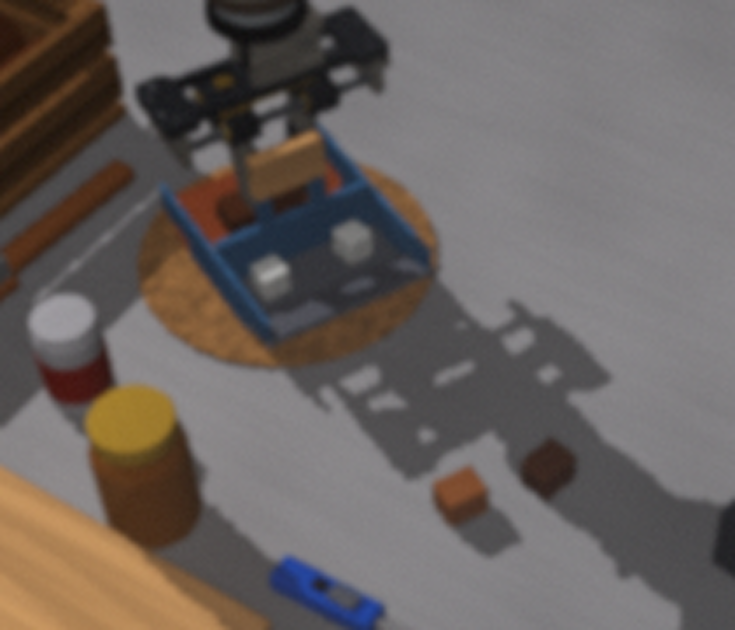

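Call:
{"fn": "servo_tool", "kwargs": {
  "plan": [
    [[0,0,-0.008,0,0,0,0],[0,0,0,0,0,0,0.46],[0,0,0,0,0,0,0.46],[0,0,0.05,0,0,0,0.46],[0,0,0.05,0,0,0,0.5],[0,0,0.04,0,0,0,0.6]]
  ]
}}

```text
t: 16.95
eef_pos: [0.4545, -0.3474, 0.207]
eef_rot: [0.976, -0.216, 0.001, 0.001]
contact_force: [0.8, -0.9, -0.5]
gripper_width: 0.0536
```

```bash
python3 st.py 6
```

```text
17.05 [ 0.4564 -0.3495  0.2106] yaw -0.436 0.0552 [-0.86  0.17  1.64 -0.    1.32 -0.43] [ 0.4 -0.2 -0.1]
(array([611., -70.]), 33, 27, -25, np.int32(100), array([203., 270.]))
(array([554., -29.]), 31, 25, -10, np.int32(90), array([222., 256.]))
```

View pics/s6.png

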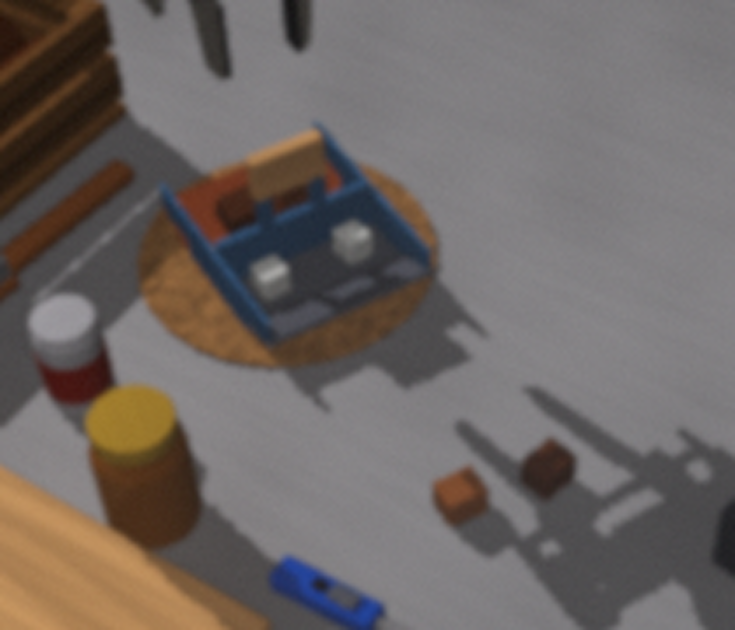

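Call:
{"fn": "servo_tool", "kwargs": {
  "plan": [
    [[0.012,0.04,0,0,0,-0.165,0.6],[0.012,0.04,0,0,0,-0.165,0.6],[0.012,0.04,0,0,0,-0.165,0.6],[0.012,0.04,0,0,0,-0.165,0.6],[0.012,0.04,0,0,0,-0.165,0.6],[0.012,0.04,0,0,0,-0.165,0.6],[0.013,0.04,-0.04,0,0,-0.165,0.6],[0.013,0.04,-0.04,0,0,-0.165,0.6],[0,0,-0.05,0,0,0,0.6],[0,0,-0.02,0,0,0,0.6]]
  ]
}}

```text
t: 18.3
eef_pos: [0.5492, -0.0256, 0.0502]
eef_rot: [-0.639, 0.769, 0.003, -0.002]
contact_force: [-0.1, 0.2, 0.3]
gripper_width: 0.0548
```

```bash
python3 st.py 7
```

```text
18.4 [ 0.5492 -0.0261  0.0508] yaw -1.756 0.0553 [-0.27  0.32  1.8  -0.    1.03  1.49] [ 0.3 -0.4 -0.3]
```

View pics/s7.png

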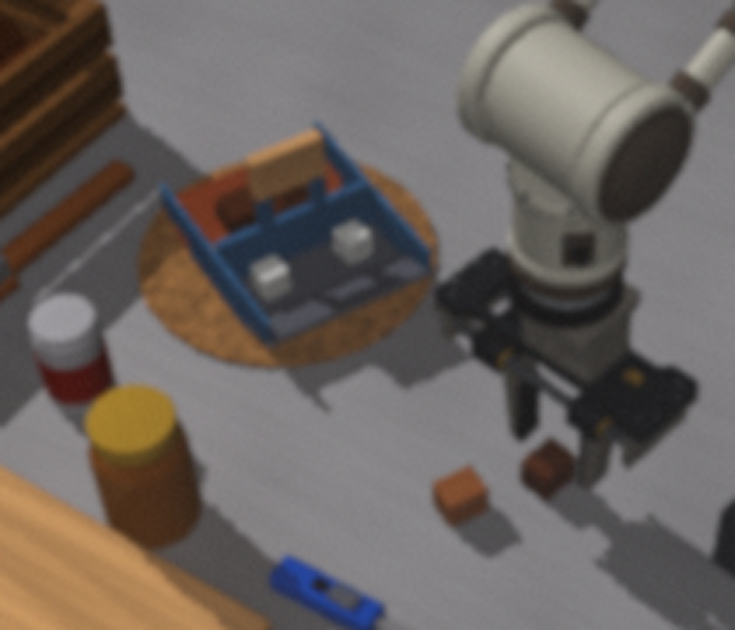

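View pics/t7.png

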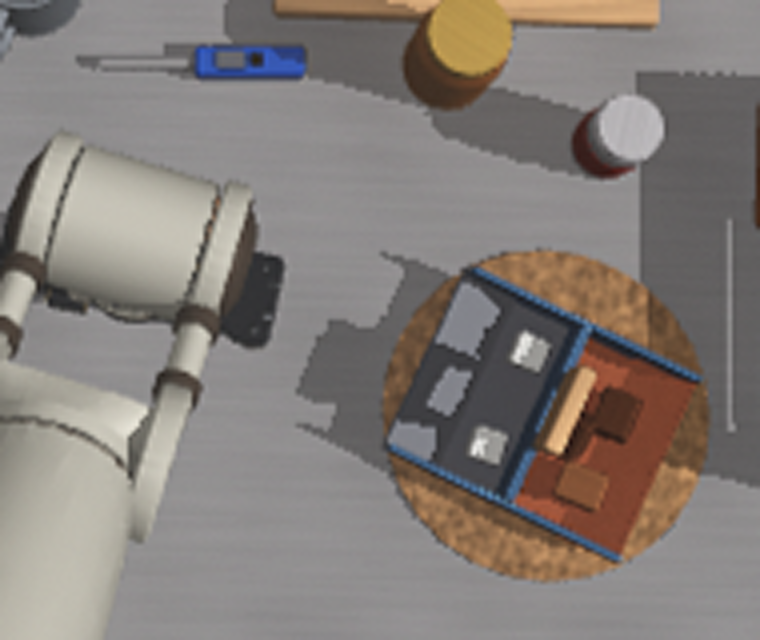

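Call:
{"fn": "servo_tool", "kwargs": {
  "plan": [
    [[0.005,-0.003,-0.003,0,0,0,0.6],[0,0,-0.02,0,0,0,0.6],[0,0,0,0,0,0,0],[0,0,0,0,0,0,0],[0,0,0,0,0,0,0],[0,0,0.05,0,0,0,0],[0,0,0.05,0,0,0,0],[0,0,0.05,0,0,0,0]]
  ]
}}

```text
t: 19.4
eef_pos: [0.5573, -0.03, 0.1839]
eef_rot: [-0.639, 0.769, -0.0, 0.0]
contact_force: [0.5, 0.0, -0.3]
gripper_width: 0.028
```

Call:
{"fn": "servo_tool", "kwargs": {
  "plan": [
    [[-0.021,-0.05,0,0,0,-0.124,0],[-0.021,-0.05,0,0,0,-0.124,0],[-0.021,-0.05,0,0,0,0,0],[-0.021,-0.05,0,0,0,0,0],[-0.021,-0.05,0,0,0,0,0],[-0.021,-0.052,0,0,0,0,0],[-0.021,-0.052,0,0,0,0,0],[0,0,-0.05,0,0,0,0],[0,0,-0.04,0,0,0,0],[0,0,0,0,0,0,0]]
  ]
}}

```text
t: 20.65
eef_pos: [0.4086, -0.3819, 0.0888]
eef_rot: [-0.539, 0.843, 0.003, -0.0]
contact_force: [-0.0, 0.2, -0.1]
gripper_width: 0.0279
```

```bash
python3 st.py 8
```

```text
20.75 [ 0.4109 -0.3846  0.0931] yaw -2.004 0.028 [-0.97  0.28  1.76  0.    1.1   1.04] [ 0.1 -0.4  0.9]
(array([611., -70.]), 33, 27, -25, np.int32(101), array([203., 270.]))
```

View pics/s8.png

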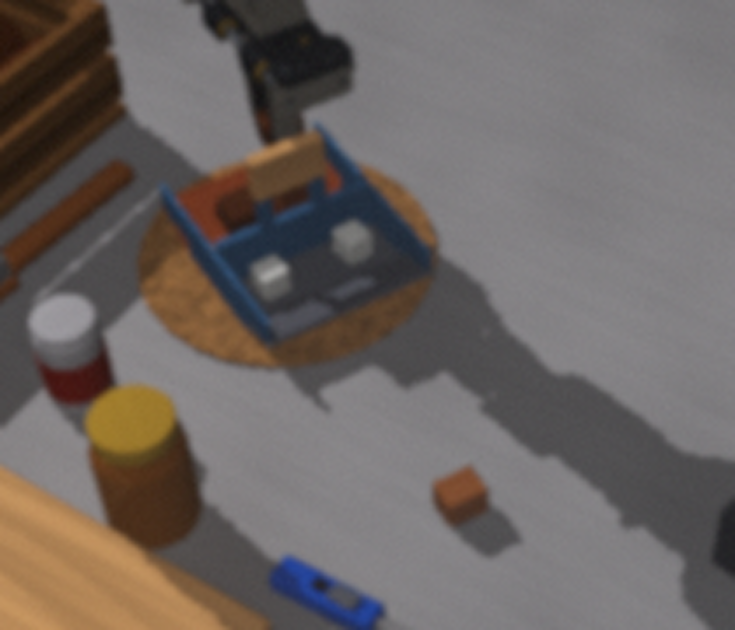

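Call:
{"fn": "servo_tool", "kwargs": {
  "plan": [
    [[-0.001,0,-0.026,0,0,0,0],[0,0,0,0,0,0,0],[0,0,0,0,0,0,0.4],[0,0,0,0,0,0,0.4],[0,0,0.05,0,0,0,0.4],[0,0,0.05,0,0,0,0.5],[0,0,0.04,0,0,0,0.6]]
  ]
}}

```text
t: 21.62
eef_pos: [0.4096, -0.3845, 0.2086]
eef_rot: [-0.539, 0.843, -0.001, -0.0]
contact_force: [0.9, -1.0, -0.7]
gripper_width: 0.0537
```

```bash
python3 st.py 9
```

```text
21.725 [ 0.4113 -0.3867  0.2122] yaw -2.004 0.0553 [-0.97  0.14  1.66 -0.    1.32  1.04] [-0.1  0.1  0.2]
(array([611., -70.]), 33, 27, -25, np.int32(101), array([203., 270.]))
```

View pics/s9.png

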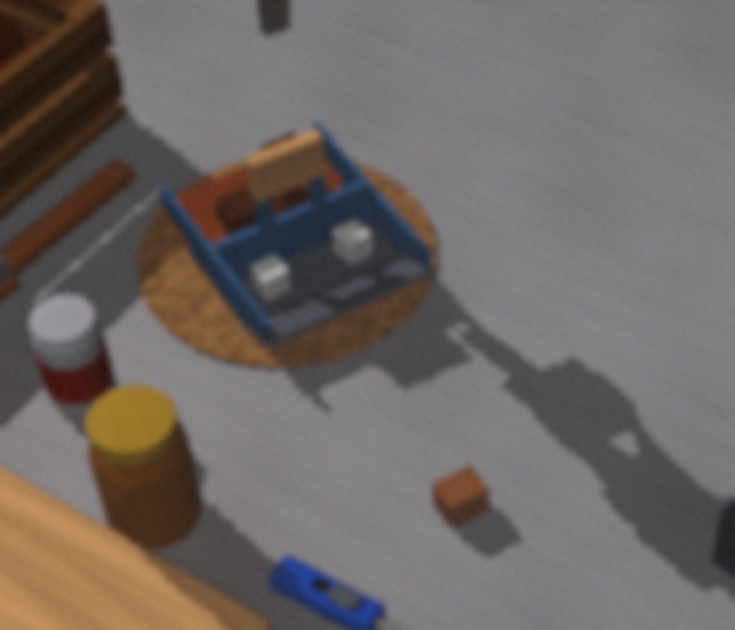

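View pics/t9.png

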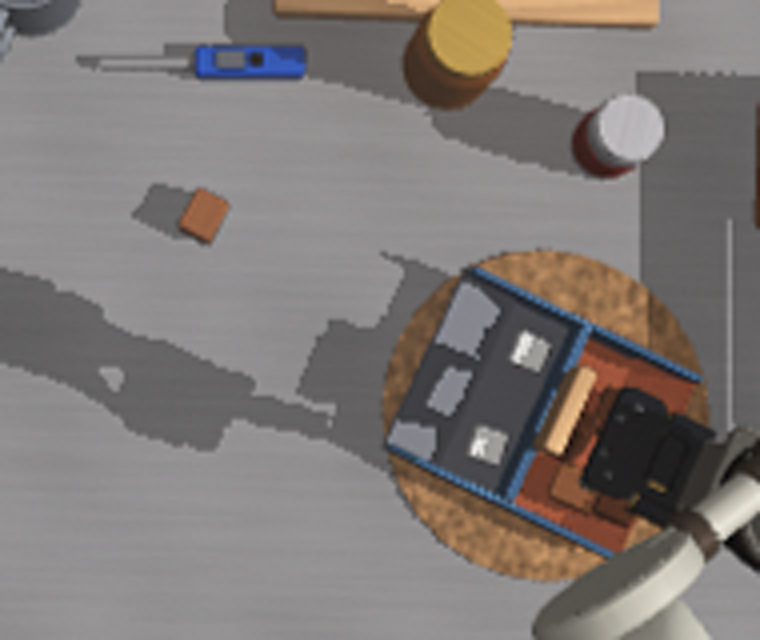

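Call:
{"fn": "servo_tool", "kwargs": {
  "plan": [
    [[0.029,0.045,0,0,0,0,0.6],[0.029,0.045,0,0,0,0,0.6],[0.029,0.045,0,0,0,0,0.6],[0.029,0.045,0,0,0,0,0.6],[0.029,0.045,0,0,0,0,0.6],[0.029,0.046,-0.04,0,0,0,0.6],[0.029,0.046,-0.04,0,0,0,0.6],[0,0,-0.05,0,0,0,0.6],[0,0,-0.02,0,0,0,0.6],[0,0,0,0,0,0,0.6]]
  ]
}}

```text
t: 22.98
eef_pos: [0.6067, -0.074, 0.0602]
eef_rot: [-0.538, 0.843, 0.001, -0.001]
contact_force: [1.0, -0.0, 0.2]
gripper_width: 0.0548
```

```bash
python3 st.py 10
```

```text
23.075 [ 0.6091 -0.0749  0.0635] yaw -2.005 0.0553 [-0.32  0.44  1.62 -0.    1.08  1.69] [0.2 0.1 0.6]
```

View pics/s10.png

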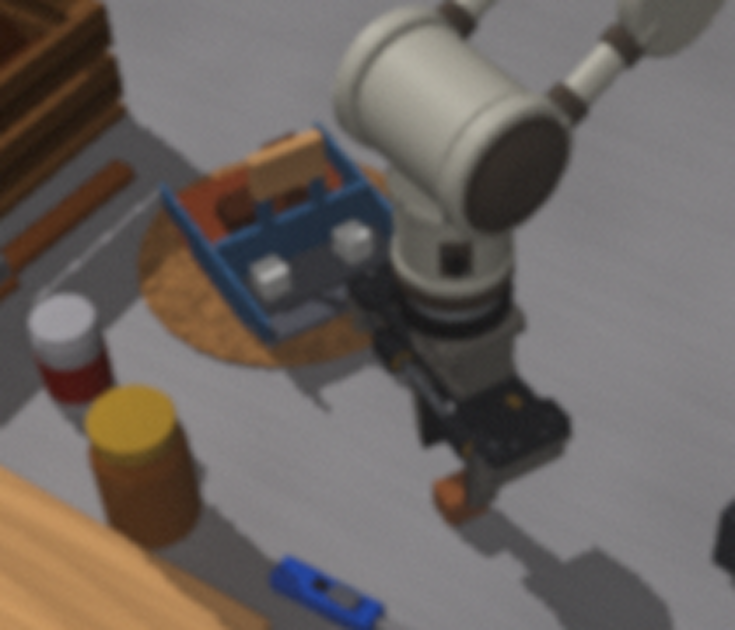

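View pics/t10.png

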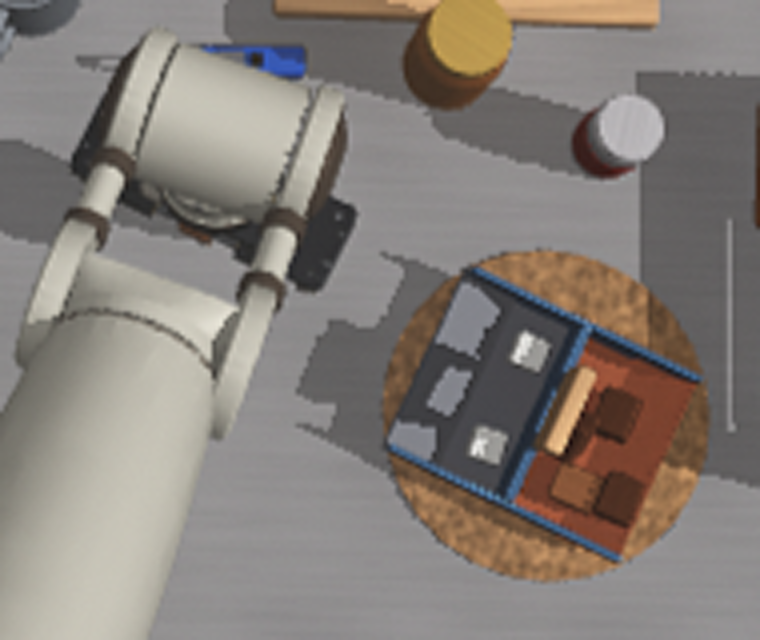

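Call:
{"fn": "servo_tool", "kwargs": {
  "plan": [
    [[0.002,0.005,-0.01,0,0,0,0.6],[0,0,-0.025,0,0,0,0.6],[0,0,0,0,0,0,0],[0,0,0,0,0,0,0],[0,0,0,0,0,0,0],[0,0,0.05,0,0,0,0],[0,0,0.05,0,0,0,0],[0,0,0.05,0,0,0,0]]
  ]
}}

```text
t: 24.08
eef_pos: [0.6102, -0.0689, 0.1791]
eef_rot: [-0.539, 0.843, -0.001, 0.0]
contact_force: [0.9, -0.3, -0.6]
gripper_width: 0.0279
```

```bash
python3 - <<'E'
from dl import *
b=arm.get_image("top")
for uv in [(620,413),(575,485),(621,497)]:
    print(dl(b,crop2px(uv,(150,220),4),.042))
print(w(-.028,.08),w(-.028,.083))
E
```

```text
[-0.025  0.051]
[0.038 0.042]
[0.031 0.076]
[ 0.4603 -0.4084] [ 0.459  -0.4111]
```

Call:
{"fn": "servo_tool", "kwargs": {
  "plan": [
    [[-0.022,-0.049,0.01,0,0,0,0],[-0.022,-0.049,0,0,0,0,0],[-0.022,-0.049,0,0,0,0,0],[-0.022,-0.049,0,0,0,0,0],[-0.022,-0.048,0,0,0,0,0],[-0.022,-0.048,0,0,0,0,0],[-0.022,-0.048,0,0,0,0,0],[0,0,-0.05,0,0,0,0],[0,0,-0.04,0,0,0,0],[0,0,0,0,0,0,0]]
  ]
}}

```text
t: 25.38
eef_pos: [0.4542, -0.4068, 0.0934]
eef_rot: [-0.538, 0.843, 0.004, -0.0]
contact_force: [0.7, 0.0, -0.1]
gripper_width: 0.028
```

```bash
python3 st.py 11
```

```text
25.475 [ 0.4566 -0.4095  0.0981] yaw -2.004 0.0278 [-0.93  0.39  1.6   0.    1.15  1.08] [0.3 0.5 1.1]
```

View pics/s11.png

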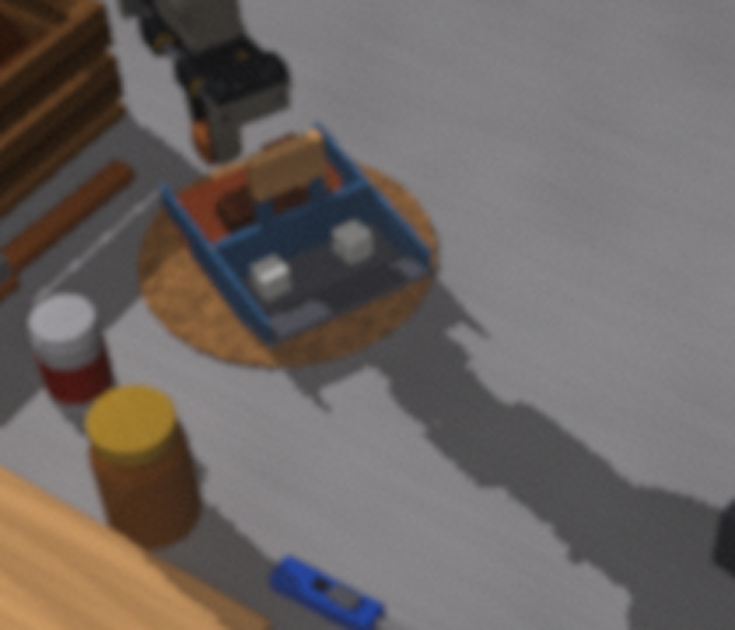

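Call:
{"fn": "servo_tool", "kwargs": {
  "plan": [
    [[0,0,-0.03,0,0,0,0],[0,0,0,0,0,0,0],[0,0,0,0,0,0,0.4],[0,0,0,0,0,0,0.4],[0,0,0.05,0,0,0,0.4],[0,0,0.05,0,0,0,0.5],[0,0,0.05,0,0,0.15,0.7],[-0.02,0,0.0,0,0,0.18,0.7],[-0.05,0,0.0,0,0,0.18,0.7],[-0.05,0,0.0,0,0,0.18,0.7]]
  ]
}}

```text
t: 26.72
eef_pos: [0.3351, -0.409, 0.2178]
eef_rot: [0.794, -0.608, 0.001, 0.001]
contact_force: [0.3, -0.2, 0.0]
gripper_width: 0.0644
```

```bash
python3 st.py 12
```

```text
26.825 [ 0.3328 -0.4089  0.2172] yaw -1.314 0.0642 [-1.12  0.05  1.75 -0.    1.34  0.2 ] [0.3 0.6 0.5]
```

View pics/s12.png

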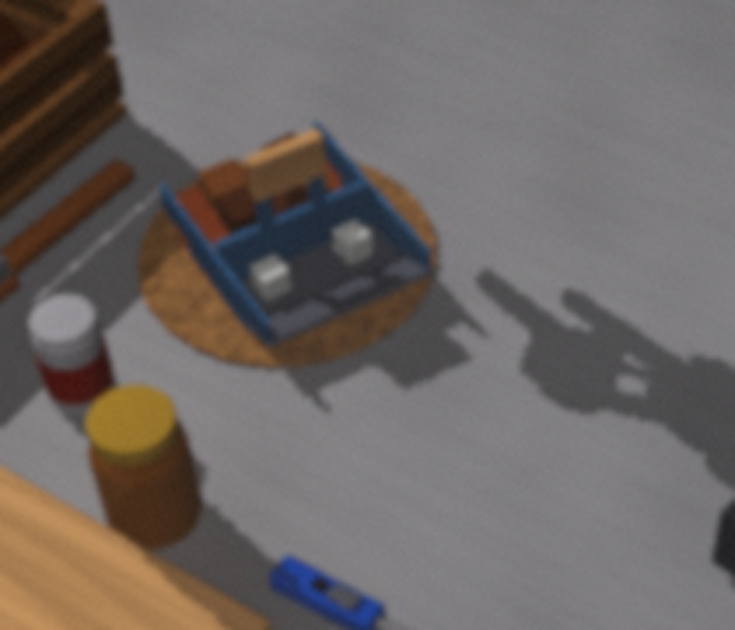

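View pics/t12.png

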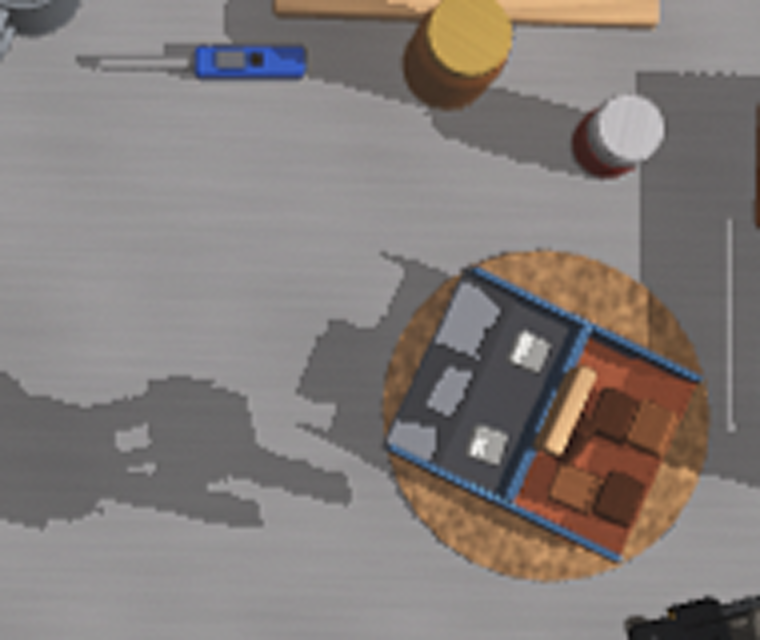

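Call:
{"fn": "servo_tool", "kwargs": {
  "plan": [
    [[0.013,0.008,0,0,0,0.175,0.7],[0.013,0.008,0,0,0,0.175,0.7],[0.013,0.008,0,0,0,0.175,0.7],[0.013,0.008,0,0,0,0.175,0.7],[0.013,0.008,0,0,0,0.175,0.7],[0.013,0.008,0,0,0,0.175,0.7],[0.013,0.008,0,0,0,0.175,0.7],[0.013,0.008,0,0,0,0.175,0.7],[0.013,0.008,0,0,0,0.175,0.7],[0.013,0.008,0,0,0,0.175,0.7]]
  ]
}}

```text
t: 28.08
eef_pos: [0.4673, -0.3286, 0.2176]
eef_rot: [0.976, 0.219, 0.001, 0.001]
contact_force: [-0.5, 0.9, -0.2]
gripper_width: 0.0642
```

Call:
{"fn": "servo_tool", "kwargs": {
  "plan": [
    [[0.005,0.005,0,0,0,0.175,0.7],[0,0,0,0,0,0.175,0.7],[0,0,0,0,0,0.175,0.7],[0,0,0,0,0,0.177,0.7],[0,0,-0.02,0,0,0,0.7],[0,0,0,0,0,0,0.7],[0,0,0,0,0,0,0.7]]
  ]
}}

```text
t: 28.95
eef_pos: [0.4716, -0.324, 0.1975]
eef_rot: [0.843, 0.539, 0.0, 0.001]
contact_force: [-0.2, -0.7, 0.8]
gripper_width: 0.0646
```

```bash
python3 st.py 13
```

```text
29.05 [ 0.4715 -0.3242  0.1977] yaw 1.138 0.0644 [-0.81  0.18  1.65  0.    1.31 -1.95] [ 0.5  0.6 -0.2]
```

View pics/s13.png

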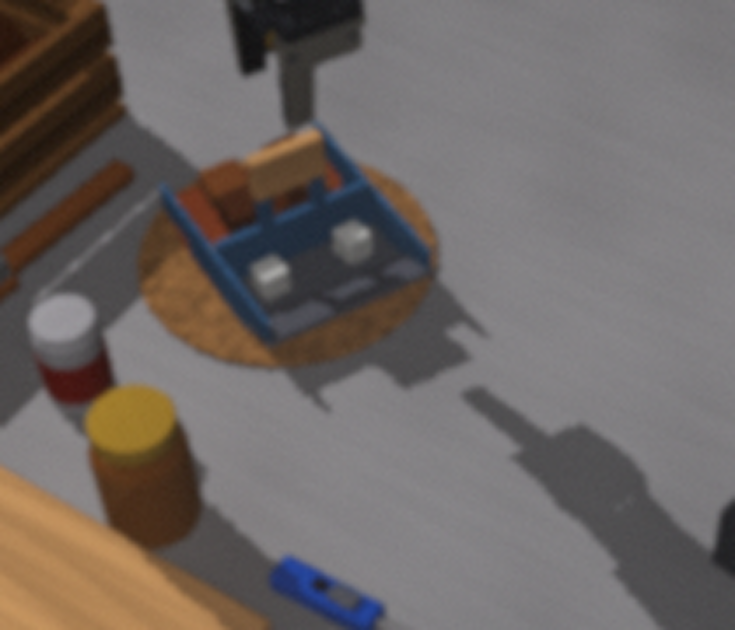

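Call:
{"fn": "servo_tool", "kwargs": {
  "plan": [
    [[-0.003,0,-0.03,0,0,0,0.7],[0,0,-0.03,0,0,0,0.7],[0,0,-0.032,0,0,0,0.7],[0,0,0,0,0,0,0.7],[0,0,0,0,0,0,0.7],[0,0,0,0,0,0,0.1],[0,0,0,0,0,0,0],[0,0,0,0,0,0,0],[0,0,0,0,0,0,0]]
  ],
  "grip_force": 50
}}

```text
t: 30.18
eef_pos: [0.4681, -0.3239, 0.1047]
eef_rot: [0.842, 0.539, 0.0, 0.0]
contact_force: [0.4, -0.9, 0.9]
gripper_width: 0.0264
```

Call:
{"fn": "servo_tool", "kwargs": {
  "plan": [
    [[0,0,0,0,0,0,0],[0,0,0,0,0,0,0],[0,0,0,0,0,0,0]]
  ]
}}

```text
t: 30.55
eef_pos: [0.468, -0.324, 0.1045]
eef_rot: [0.842, 0.539, -0.0, 0.0]
contact_force: [-1.3, -0.9, -0.3]
gripper_width: 0.014
```

Call:
{"fn": "servo_tool", "kwargs": {
  "plan": [
    [[0,0,0.004,0,0,0,0],[0,0,0.008,0,0,0,0],[0,0,0.012,0,0,0,0],[0,0,0.016,0,0,0,0],[0,0,0.018,0,0,0,0],[0,0,0.018,0,0,0,0],[0,0,0.016,0,0,0,0],[0,0,0.012,0,0,0,0],[0,0,0.008,0,0,0,0],[0,0,0.004,0,0,0,0]]
  ]
}}

```text
t: 31.8
eef_pos: [0.468, -0.3238, 0.2208]
eef_rot: [0.842, 0.539, -0.0, -0.0]
contact_force: [-0.2, -0.1, -5.9]
gripper_width: 0.0136
```

```bash
python3 st.py 14
```

```text
31.9 [ 0.468  -0.3239  0.2206] yaw 1.138 0.0136 [-0.82  0.16  1.63 -0.    1.35 -1.96] [ 0.5 -0.4 -5.3]
```

View pics/s14.png

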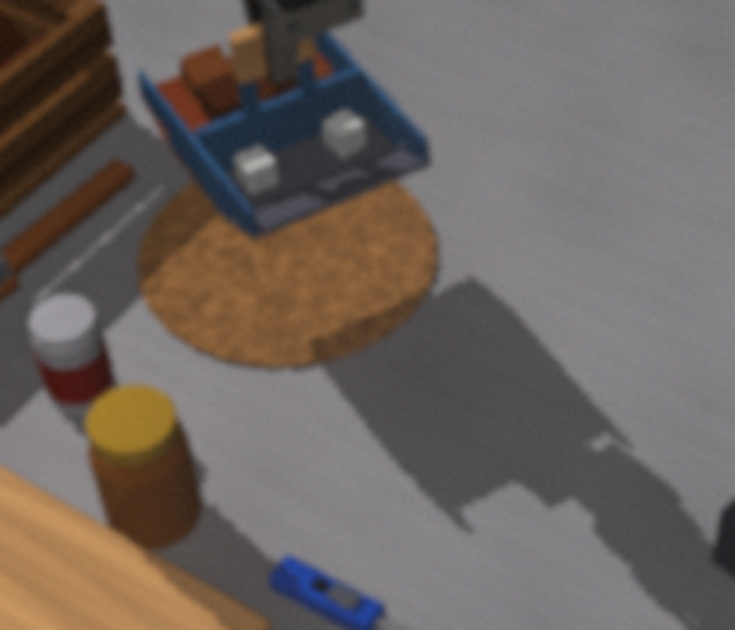

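Call:
{"fn": "servo_tool", "kwargs": {
  "plan": [
    [[0.001,0.01,0,0,0,-0.03,0],[0.001,0.02,0,0,0,-0.07,0],[0.001,0.03,0,0,0,-0.1,0],[0.001,0.04,0,0,0,-0.11,0],[0.001,0.05,0,0,0,-0.11,0],[0.001,0.055,0,0,0,-0.11,0],[0.001,0.055,0,0,0,-0.11,0],[0.001,0.055,0,0,0,-0.11,0],[0.001,0.055,0,0,0,-0.11,0],[0.001,0.05,0,0,0,-0.11,0]]
  ]
}}

```text
t: 33.15
eef_pos: [0.4775, 0.0981, 0.2201]
eef_rot: [0.997, 0.082, -0.0, -0.0]
contact_force: [0.8, -0.2, -5.2]
gripper_width: 0.0138
```

Call:
{"fn": "servo_tool", "kwargs": {
  "plan": [
    [[0.001,0.043,0,0,0,-0.1,0],[0.001,0.04,0,0,0,-0.1,0],[0.001,0.03,0,0,0,-0.08,0],[0.001,0.015,0,0,0,-0.05,0],[0,0.005,0,0,0,-0.031,0],[0,0,0,0,0,0,0],[0,0,0,0,0,0,0]]
  ]
}}

```text
t: 34.02
eef_pos: [0.4818, 0.2288, 0.2202]
eef_rot: [0.995, -0.096, -0.0, 0.0]
contact_force: [-0.1, -0.2, -5.1]
gripper_width: 0.0139
```

```bash
cat > st2.py <<'E'
from fit import *
import sys
b=arm.get_image("top");a=arm.get_image("scene")
s=arm.get_state();r=R.from_quat(s["eef_rot"]).as_matrix();print(s["t"],s["eef_pos"].round(4),"yaw",np.arctan2(r[1,0],r[0,0]).round(3),"z",r[:,2].round(3),round(s["gripper_width"],4),s["joint_positions"].round(2),s["contact_force"].round(1),s["wrist_torque"].round(2))
n=sys.argv[1]
save(b,f"t{n}.png",(150,310,60,250),4);save(a,f"s{n}.png",(130,330,300,500),3)
hsv=cv2.cvtColor(b["img"],cv2.COLOR_RGB2HSV)
m=((hsv[...,0]>8)&(hsv[...,0]<22)&(hsv[...,1]>70)); m[:,:300]=0;m[:,412:]=0;m[:205]=0;m[305:]=0
y,x=np.where(m); P=np.array([at_z(b,(i,j),.004)[:2] for i,j in zip(y,x)],np.float32); print("mat",cv2.minEnclosingCircle(P))
E
python3 st2.py 15
```

```text
34.125 [0.482  0.2288 0.2204] yaw -0.193 z [-0. -0. -1.] 0.0136 [ 0.22  0.06  1.73 -0.    1.35  0.41] [ 0.4  0.8 -6.1] [-0.04 -0.05 -0.01]
mat ((0.5064937472343445, -0.37066182494163513), 0.17635388672351837)
```

View pics/s15.png

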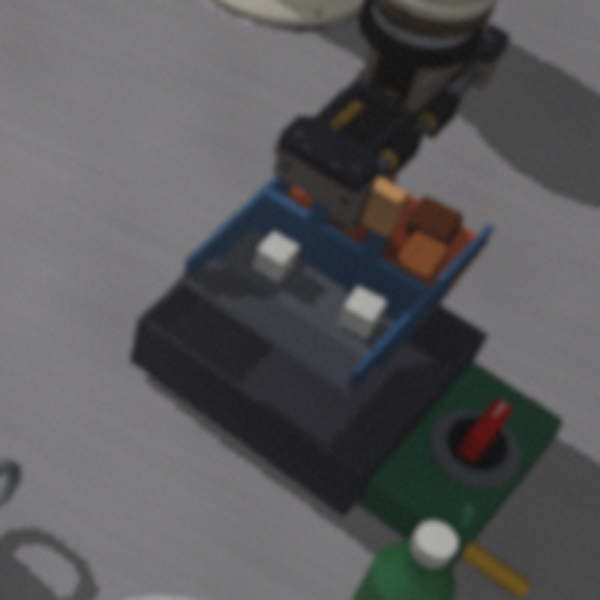

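View pics/t15.png

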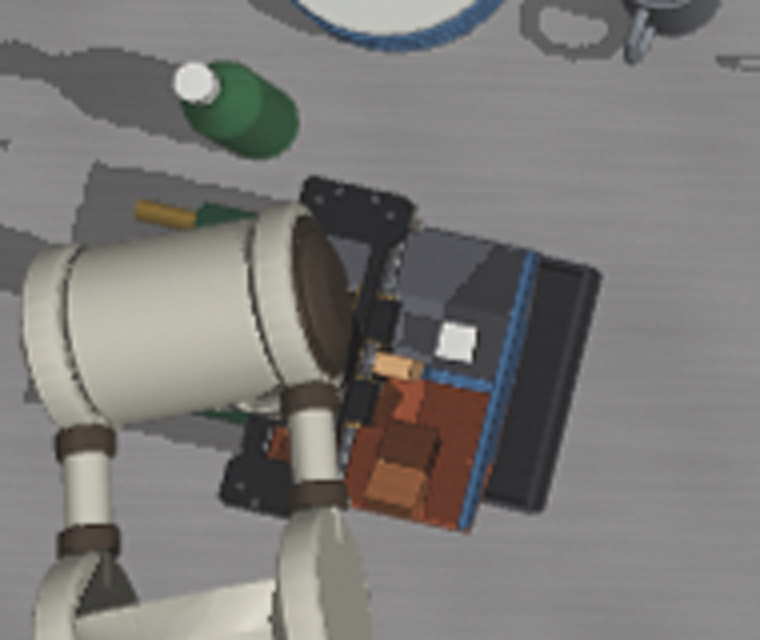

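```bash
python3 - <<'E'
import numpy as np
from scipy.optimize import least_squares
D=[(-1.3401,.15896,1.5981,.2452,-.5195,.2357),(-.89,.36,1.62,.4668,-.3845,.108),(-.39,.18,1.96,.4897,-.0727,.0585),(-.93,.13,1.70,.4195,-.3648,.2),(-.2,.55,1.48,.6539,-.0091,.0538),(-.86,.33,1.73,.4554,-.3479,.0748),(-.86,.17,1.64,.4564,-.3495,.2106),(-.27,.32,1.8,.5492,-.0261,.0508),(-.97,.28,1.76,.4109,-.3846,.0931),(-.97,.14,1.66,.4113,-.3867,.2122),(-.32,.44,1.62,.6091,-.0749,.0635),(-1.12,.05,1.75,.3328,-.4089,.2172),(-.81,.18,1.65,.4715,-.3242,.1977),(.22,.06,1.73,.482,.2288,.2204)]
D=np.array(D)
def f(q):
    L1,L2,H,o,a,bx=q
    r=np.sqrt(D[:,3]**2+D[:,4]**2-o*o)
    s=D[:,1]+D[:,2]
    rr=bx+L1*np.sin(D[:,1])+L2*np.sin(s)+a*np.cos(s); zz=H+L1*np.cos(D[:,1])+L2*np.cos(s)-a*np.sin(s)
    th=np.arctan2(D[:,4],D[:,3])-np.arctan2(o,r)
    return np.r_[rr-r,zz-D[:,5],(th-D[:,0])*.5]
r=least_squares(f,[.4,.4,.0,.14,0,0]);print(r.x.round(4),np.abs(r.fun).max(),np.abs(f([*r.x])).round(4)[:5])
E
```

```text
[0.3821 0.517  0.005  0.1197 0.0529 0.0052] 0.0028965898260741585 [0.0021 0.0003 0.0002 0.002  0.002 ]
```

```bash
cat > ik.py <<'E'
import numpy as np
from scipy.optimize import least_squares
L1,L2,H,o,a,bx=[0.3821,0.517,0.005,0.1197,0.0529,0.0052]
def ik(r,z,phi,Lt):
    def f(q):
        s=q.sum()*0+q[0]+q[1]
        rr=bx+L1*np.sin(q[0])+L2*np.sin(s)+a*np.cos(s)+Lt*np.sin(np.pi-phi)
        zz=H+Lt+L1*np.cos(q[0])+L2*np.cos(s)-a*np.sin(s)-Lt*np.cos(phi)
        return [rr-r,zz-z]
    g=least_squares(f,[0.,1.8]); return g.x.round(2),round(np.pi-phi-g.x.sum(),2),np.abs(g.fun).max().round(3)
if __name__=="__main__":
  for Lt in(.2,.25,.3,.35):
    for r,z in((.52,.205),(.6,.205),(.52,.25)):
      for phi in(0,.8,1.15): print(Lt,r,z,phi,*ik(r,z,phi,Lt))
E
python3 ik.py
```

```text
0.2 0.52 0.205 0 [0.07 1.75] 1.32 0.0
0.2 0.52 0.205 0.8 [-0.25  2.18] 0.41 0.0
0.2 0.52 0.205 1.15 [-0.27  2.32] -0.06 0.0
0.2 0.6 0.205 0 [0.27 1.53] 1.34 0.0
0.2 0.6 0.205 0.8 [-0.02  1.98] 0.39 0.0
0.2 0.6 0.205 1.15 [-0.03  2.12] -0.09 0.0
0.2 0.52 0.25 0 [0.04 1.7 ] 1.41 0.0
0.2 0.52 0.25 0.8 [-0.31  2.13] 0.52 0.0
0.2 0.52 0.25 1.15 [-0.36  2.29] 0.06 0.0
0.25 0.52 0.205 0 [0.07 1.75] 1.32 0.0
0.25 0.52 0.205 0.8 [-0.34  2.28] 0.4 0.0
0.25 0.52 0.205 1.15 [-0.36  2.46] -0.11 0.0
0.25 0.6 0.205 0 [0.27 1.53] 1.34 0.0
0.25 0.6 0.205 0.8 [-0.1   2.08] 0.36 0.0
0.25 0.6 0.205 1.15 [-0.1   2.25] -0.16 0.0
0.25 0.52 0.25 0 [0.04 1.7 ] 1.41 0.0
0.25 0.52 0.25 0.8 [-0.41  2.23] 0.52 0.0
0.25 0.52 0.25 1.15 [-0.47  2.43] 0.03 0.0
0.3 0.52 0.205 0 [0.07 1.75] 1.32 0.0
0.3 0.52 0.205 0.8 [-0.44  2.38] 0.4 0.0
0.3 0.52 0.205 1.15 [-0.46  2.59] -0.14 0.0
0.3 0.6 0.205 0 [0.27 1.53] 1.34 0.0
0.3 0.6 0.205 0.8 [-0.17  2.18] 0.33 0.0
0.3 0.6 0.205 1.15 [-0.15  2.37] -0.23 0.0
0.3 0.52 0.25 0 [0.04 1.7 ] 1.41 0.0
0.3 0.52 0.25 0.8 [-0.52  2.34] 0.52 0.0
0.3 0.52 0.25 1.15 [-0.6   2.57] 0.03 0.0
0.35 0.52 0.205 0 [0.07 1.75] 1.32 0.0
0.35 0.52 0.205 0.8 [-0.56  2.49] 0.41 0.0
0.35 0.52 0.205 1.15 [-0.58  2.73] -0.16 0.0
0.35 0.6 0.205 0 [0.27 1.53] 1.34 0.0
0.35 0.6 0.205 0.8 [-0.26  2.28] 0.31 0.0
0.35 0.6 0.205 1.15 [-0.21  2.5 ] -0.3 0.0
0.35 0.52 0.25 0 [0.04 1.7 ] 1.41 0.0
0.35 0.52 0.25 0.8 [-0.64  2.44] 0.54 0.0
0.35 0.52 0.25 1.15 [-0.78  2.72] 0.06 0.0
```

Call:
{"fn": "servo_tool", "kwargs": {
  "plan": [
    [[0,0,0,-0.02,-0.098,0,0],[0,0,0,-0.02,-0.098,0,0],[0,0,0,0,0,0,0]]
  ]
}}

```text
t: 34.5
eef_pos: [0.4804, 0.2292, 0.2201]
eef_rot: [0.991, -0.095, 0.098, 0.011]
contact_force: [-0.2, 0.3, -5.7]
gripper_width: 0.0136
```

```bash
python3 st2.py 16
```

```text
34.6 [0.4819 0.229  0.2206] yaw -0.193 z [ 0.193 -0.039 -0.98 ] 0.0136 [ 0.27 -0.05  1.86 -0.1   1.16  0.49] [-0.1  0.1 -5.1] [-0.    0.15 -0.03]
mat ((0.5064937472343445, -0.37066182494163513), 0.17635388672351837)
```

```bash
cat > fk.py <<'E'
import numpy as np
from scipy.spatial.transform import Rotation as R
from scipy.optimize import least_squares
L1,L2,H,o,a,bx=[0.3821,0.517,0.005,0.1197,0.0529,0.0052]
lo=np.array([-2.91,-.94,.18,-1.29,.17,-3]);hi=np.array([2.91,2.29,2.7,4.43,2.64,3])
def fk(q,Lt):
    Rz=R.from_euler('z',q[0])
    P=Rz.apply([bx+L1*np.sin(q[1]),o,H+Lt+L1*np.cos(q[1])])
    F=Rz*R.from_euler('y',q[1]+q[2])          # z axis = forearm dir
    P=P+F.apply([a,0,L2])
    T=F*R.from_euler('z',q[3])*R.from_euler('y',q[4])*R.from_euler('z',q[5])
    return P+T.apply([0,0,Lt]),T
def tool(d,phi):  # tool x=-d at phi=0 , z down, tilt about z x d
    yaw=d+np.pi
    T0=R.from_euler('z',yaw)*R.from_euler('x',np.pi)
    return R.from_rotvec(phi*np.array([-np.sin(d),np.cos(d),0]))*T0
def ik(p,T,Lt,q0):
    f=lambda q:np.r_[(fk(q,Lt)[0]-p),.3*(T.inv()*fk(q,Lt)[1]).as_rotvec()]
    g=least_squares(f,q0);return g.x,np.abs(g.fun).max()
E
python3 - <<'E'
from fk import *
q=[.27,-.05,1.86,-.10,1.16,.49]
p,T=fk(np.array(q),.3);print(p,T.as_matrix().round(3))
from scipy.spatial.transform import Rotation as R
print(R.from_quat([0.991,-0.095,0.098,0.011]).as_matrix().round(3))
for Lt in(.2,.25,.3,.35): print(Lt,fk(np.array(q),Lt)[0])
E
```

```text
[0.48368896 0.22957404 0.2184771 ] [[-0.964  0.187  0.19 ]
 [ 0.183  0.982 -0.042]
 [-0.195 -0.006 -0.981]]
[[ 0.963 -0.19   0.192]
 [-0.186 -0.982 -0.04 ]
 [ 0.196  0.003 -0.981]]
0.2 [0.46468648 0.23381177 0.21656352]
0.25 [0.47418772 0.2316929  0.21752031]
0.3 [0.48368896 0.22957404 0.2184771 ]
0.35 [0.4931902  0.22745517 0.21943388]
```

```bash
python3 - <<'E'
from fk import *
Z=R.from_euler('z',np.pi)
for dd in (225,235,245,255,270):
    d=np.radians(dd); H_=np.array([.492,.227,.215])+.01*np.array([np.cos(d),np.sin(d),0])
    q=np.array([.22,.06,1.73,0,1.35,.41-(d-np.radians(169))])
    q=ik(H_,tool(d,0)*Z,.29,q)[0]; prev=q
    for phi in np.linspace(0,1.25,26):
        q,e=ik(H_,tool(d,phi)*Z,.29,q)
        dq=np.abs(q-prev).max(); prev=q
        if abs(phi%.25)<.01 or abs(phi%.25-.25)<.01: print(dd,round(phi,2),q.round(2),"dq",dq.round(2),"e",e.round(4),"OK" if ((q>lo)&(q<hi)).all() else "LIM")
E
```

```text
225 0.0 [ 0.2   0.06  1.74 -0.    1.34 -0.59] dq 0.0 e 0.0 OK
225 0.25 [ 0.11 -0.11  1.93  0.17  1.13 -0.73] dq 0.04 e 0.0 OK
225 0.5 [ 0.   -0.26  2.12  0.42  0.96 -0.97] dq 0.06 e 0.0 OK
225 0.75 [-0.12 -0.38  2.29  0.77  0.87 -1.31] dq 0.08 e 0.0 OK
225 1.0 [-0.24 -0.42  2.44  1.18  0.89 -1.72] dq 0.08 e 0.0 OK
225 1.25 [-0.34 -0.33  2.54  1.56  1.03 -2.13] dq 0.08 e 0.0 OK
235 0.0 [ 0.2   0.06  1.74 -0.    1.34 -0.76] dq 0.0 e 0.0 OK
235 0.25 [ 0.09 -0.09  1.91  0.21  1.16 -0.94] dq 0.05 e 0.0 OK
235 0.5 [-0.04 -0.22  2.08  0.48  1.05 -1.19] dq 0.06 e 0.0 OK
235 0.75 [-0.17 -0.3   2.23  0.82  1.01 -1.51] dq 0.07 e 0.0 OK
235 1.0 [-0.3  -0.3   2.35  1.15  1.07 -1.86] dq 0.07 e 0.0 OK
235 1.25 [-0.39 -0.18  2.43  1.44  1.21 -2.19] dq 0.06 e 0.0 OK
245 0.0 [ 0.19  0.06  1.74 -0.    1.34 -0.94] dq 0.0 e 0.0 OK
245 0.25 [ 0.07 -0.07  1.89  0.23  1.2  -1.13] dq 0.05 e 0.0 OK
245 0.5 [-0.07 -0.16  2.03  0.52  1.13 -1.39] dq 0.06 e 0.0 OK
245 0.75 [-0.2  -0.2   2.16  0.82  1.14 -1.68] dq 0.06 e 0.0 OK
245 1.0 [-0.32 -0.17  2.25  1.1   1.22 -1.97] dq 0.06 e 0.0 OK
245 1.25 [-0.41 -0.04  2.31  1.34  1.35 -2.23] dq 0.05 e 0.0 OK
255 0.0 [ 0.19  0.07  1.74  0.    1.34 -1.12] dq 0.0 e 0.0 OK
255 0.25 [ 0.06 -0.04  1.86  0.25  1.25 -1.32] dq 0.05 e 0.0 OK
255 0.5 [-0.08 -0.1   1.97  0.53  1.22 -1.56] dq 0.06 e 0.0 OK
255 0.75 [-0.22 -0.1   2.07  0.8   1.26 -1.82] dq 0.05 e 0.0 OK
255 1.0 [-0.33 -0.04  2.14  1.04  1.35 -2.05] dq 0.05 e 0.0 OK
255 1.25 [-0.4   0.09  2.17  1.23  1.47 -2.27] dq 0.04 e 0.0 OK
270 0.0 [ 0.19  0.07  1.73  0.    1.34 -1.38] dq 0.0 e 0.0 OK
270 0.25 [ 0.05  0.02  1.81  0.26  1.31 -1.59] dq 0.05 e 0.0 OK
270 0.5 [-0.09  0.    1.87  0.51  1.34 -1.8 ] dq 0.05 e 0.0 OK
270 0.75 [-0.21  0.04  1.93  0.74  1.41 -1.99] dq 0.04 e 0.0 OK
270 1.0 [-0.3   0.13  1.96  0.94  1.52 -2.16] dq 0.04 e 0.0 OK
270 1.25 [-0.36  0.26  1.97  1.1   1.64 -2.3 ] dq 0.03 e 0.0 OK
```

Call:
{"fn": "servo_tool", "kwargs": {
  "plan": [
    [[0,0,0,0.02,0.098,0,0],[0,0,0,0.02,0.098,0,0],[0.001,0,0,0,0,0.05,0],[0.002,0,0,0,0,0.1,0],[0.002,-0.001,0,0,0,0.15,0],[0.002,-0.001,0,0,0,0.15,0],[0.001,0,0,0,0,0.15,0],[0.001,0,0,0,0,0.15,0],[0.001,0,0,0,0,0.15,0],[0,0,0,0,0,0.15,0]]
  ]
}}

```text
t: 35.85
eef_pos: [0.4931, 0.2268, 0.2207]
eef_rot: [0.909, 0.417, -0.0, -0.0]
contact_force: [-0.2, 0.8, -5.4]
gripper_width: 0.0138
```

Call:
{"fn": "servo_tool", "kwargs": {
  "plan": [
    [[0,0,-0.002,0,0,0.15,0],[0,0,-0.002,0,0,0.15,0],[0,0,-0.002,0,0,0.12,0],[0,0,-0.002,0,0,0.07,0],[0,0,-0.002,0,0,0.032,0],[0,0,0,0,0,0,0],[0,0,0,0,0,0,0]]
  ]
}}

```text
t: 36.72
eef_pos: [0.4922, 0.2271, 0.2106]
eef_rot: [0.772, 0.636, 0.0, -0.0]
contact_force: [0.3, 0.5, -4.9]
gripper_width: 0.0139
```

```bash
python3 st2.py 17
```

```text
36.825 [0.4921 0.2271 0.2107] yaw 1.379 z [ 0.  0. -1.] 0.014 [ 0.21  0.09  1.72  0.    1.33 -1.17] [ 0.1 -0.9 -5.9] [ 0.09 -0.17  0.  ]
mat ((0.5064937472343445, -0.37066182494163513), 0.17635388672351837)
```

View pics/s17.png

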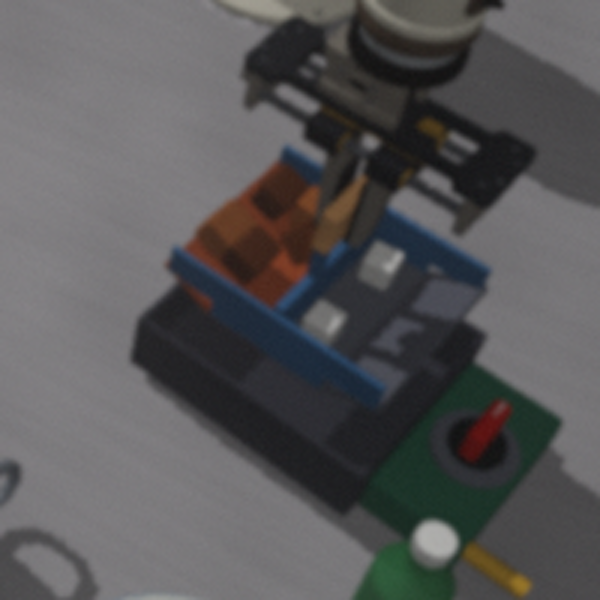

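View pics/t17.png

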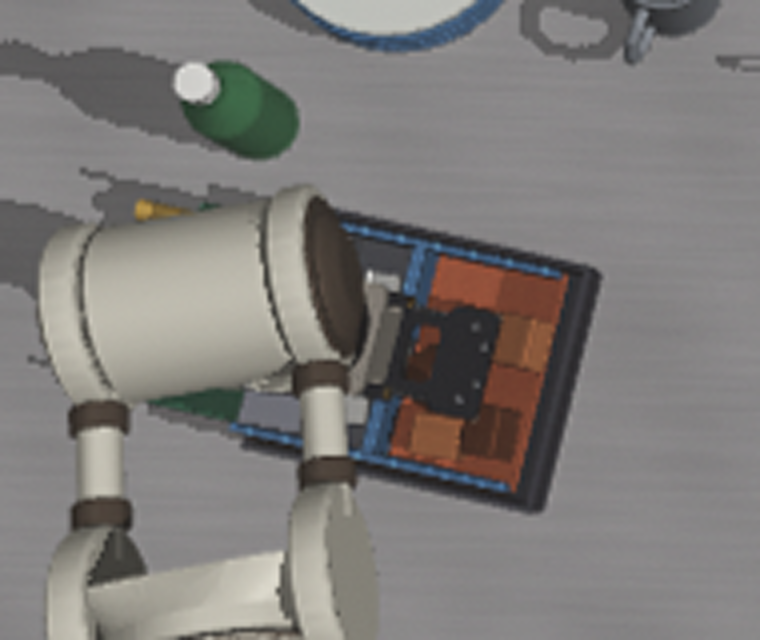

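Call:
{"fn": "servo_tool", "kwargs": {
  "plan": [
    [[0,0,0,0.059,-0.011,0,0],[0,0,0,0.098,-0.019,0,0],[0,0,0,0.098,-0.019,0,0],[0,0,0,0.098,-0.019,0,0],[0,0,0,0.098,-0.019,0,0],[0,0,0,0.098,-0.019,0,0],[0,0,0,0.098,-0.019,0,0],[0,0,0,0.049,-0.01,0,0]]
  ]
}}

```text
t: 37.83
eef_pos: [0.4918, 0.226, 0.2099]
eef_rot: [0.724, 0.597, 0.268, -0.221]
contact_force: [-0.6, -0.7, -5.9]
gripper_width: 0.0138
```

```bash
python3 st2.py 18
```

```text
37.925 [0.4917 0.2259 0.2095] yaw 1.377 z [ 0.124  0.638 -0.76 ] 0.014 [-0.19 -0.05  2.02  0.75  1.27 -1.84] [-0.1  0.  -5.9] [-1.08  0.13  0.03]
mat ((0.5064937472343445, -0.37066182494163513), 0.17635388672351837)
```

View pics/s18.png

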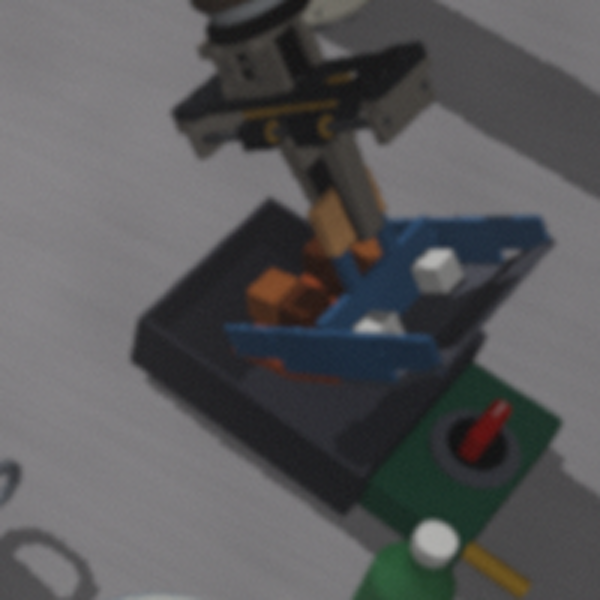

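Call:
{"fn": "servo_tool", "kwargs": {
  "plan": [
    [[0,0,0,0.079,-0.015,0,0],[0,0,0,0.079,-0.015,0,0],[0,0,0,0.079,-0.015,0,0],[0,0,0,0.079,-0.015,0,0],[0,0,0,0.069,-0.013,0,0],[0,0,0,0.039,-0.008,0,0],[0,0,0,0,0,0,0],[0,0,0,0,0,0,0]]
  ]
}}

```text
t: 38.92
eef_pos: [0.4923, 0.2272, 0.2109]
eef_rot: [0.649, 0.536, 0.416, -0.343]
contact_force: [-0.0, -0.2, -4.1]
gripper_width: 0.0135
```

```bash
python3 st2.py 19
```

```text
39.025 [0.4923 0.2272 0.211 ] yaw 1.381 z [ 0.172  0.892 -0.418] 0.0139 [-0.37  0.09  2.11  1.12  1.45 -2.22] [ 0.  -0.5 -4.1] [-1.36  0.15  0.02]
mat ((0.5064937472343445, -0.37066182494163513), 0.17635388672351837)
```

View pics/s19.png

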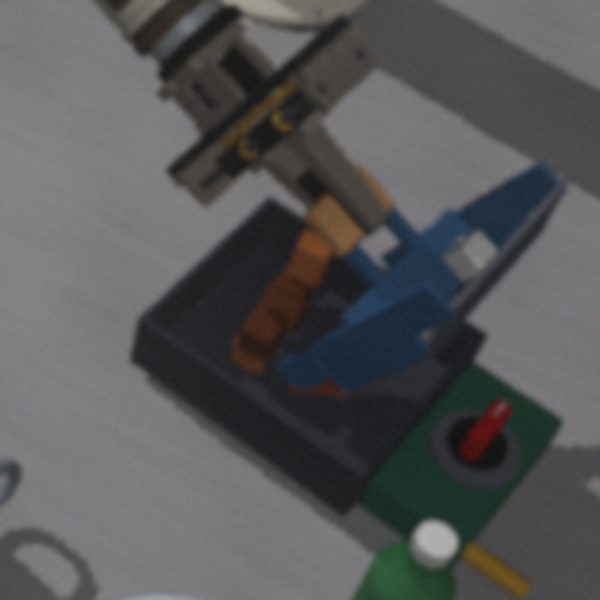

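View pics/t19.png

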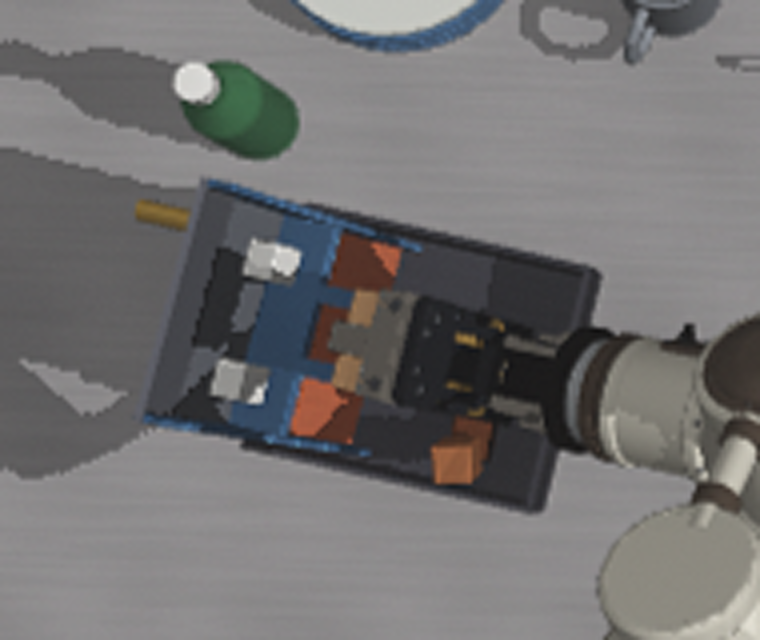

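Call:
{"fn": "servo_tool", "kwargs": {
  "plan": [
    [[0,0,0,0.049,-0.01,0,0],[0,0,0,0.049,-0.01,0,0],[0,0,0,0,0,0,0],[0,0,0,0,0,0,0],[0,0,0.02,0,0,0,0],[0,0,0.03,0,0,0,0],[0,0,0.03,-0.049,0.01,0,0],[0,0,0.02,-0.098,0.019,0,0],[0,0,0,-0.098,0.019,0,0],[0,0,0,-0.098,0.019,0,0]]
  ]
}}

```text
t: 40.28
eef_pos: [0.4915, 0.2272, 0.3114]
eef_rot: [0.696, 0.575, 0.331, -0.273]
contact_force: [-0.0, -0.7, -5.9]
gripper_width: 0.0136
```

```bash
python3 st2.py 20
```

```text
40.375 [0.4922 0.2281 0.3132] yaw 1.388 z [ 0.148  0.763 -0.629] 0.0139 [-0.27 -0.15  1.98  0.89  1.47 -1.83] [-0.1  0.6 -4.4] [-1.06  0.04 -0.07]
mat ((0.5064937472343445, -0.37066182494163513), 0.17635388672351837)
```

View pics/s20.png

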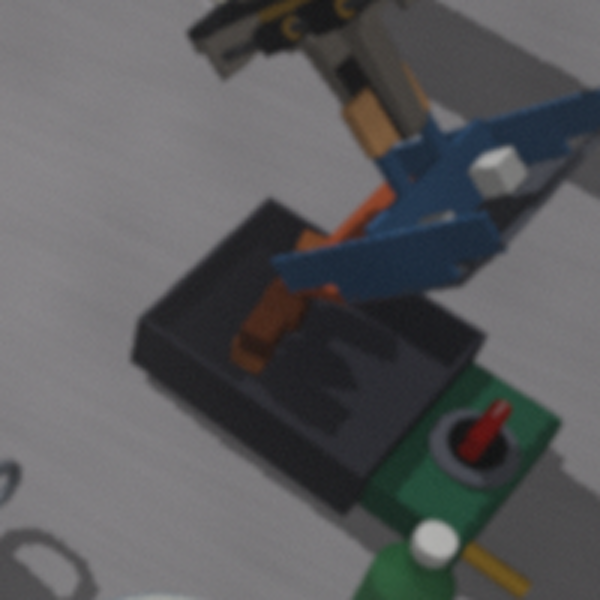

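View pics/t20.png

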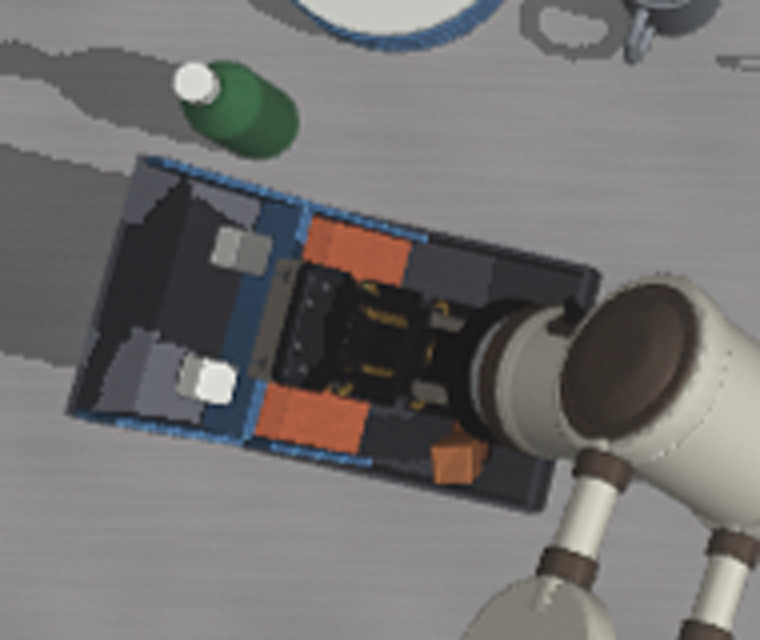

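Call:
{"fn": "servo_tool", "kwargs": {
  "plan": [
    [[0,0,0,-0.098,0.019,0,0],[0,0,0,-0.098,0.019,0,0],[0,0,0,-0.098,0.019,0,0],[0,0,0,-0.098,0.019,0,0],[0,0,0,-0.098,0.019,0,0],[0,0,0,-0.098,0.019,0,0],[0,0,0,-0.098,0.019,0,0],[0,0,0,-0.098,0.019,0,0],[0,0,0,-0.059,0.011,0,0],[0,0,0,-0.029,0.006,0,0]]
  ]
}}

```text
t: 41.62
eef_pos: [0.4909, 0.2279, 0.3092]
eef_rot: [0.771, 0.636, -0.001, -0.003]
contact_force: [0.6, 0.2, -4.7]
gripper_width: 0.0139
```

```bash
python3 st2.py 21; python3 - <<'E'
from fit import *
b=arm.get_image("top");save(b,"t_mat.png",(200,310,290,420),6)
E
```

```text
41.725 [0.4913 0.2277 0.3096] yaw 1.38 z [-0.003  0.004 -1.   ] 0.0138 [ 0.21  0.03  1.59  0.    1.52 -1.17] [-1.1 -0.  -4.4] [ 0.06 -0.11  0.06]
mat ((0.5064937472343445, -0.37066182494163513), 0.17635388672351837)
```

View pics/s21.png

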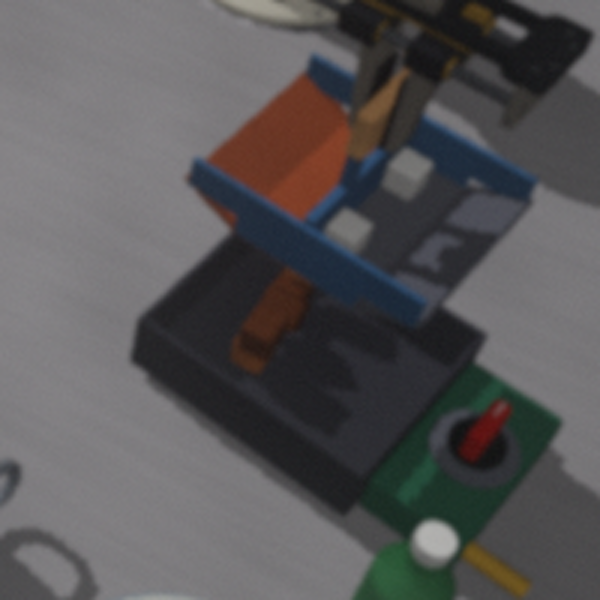

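View pics/t_mat.png

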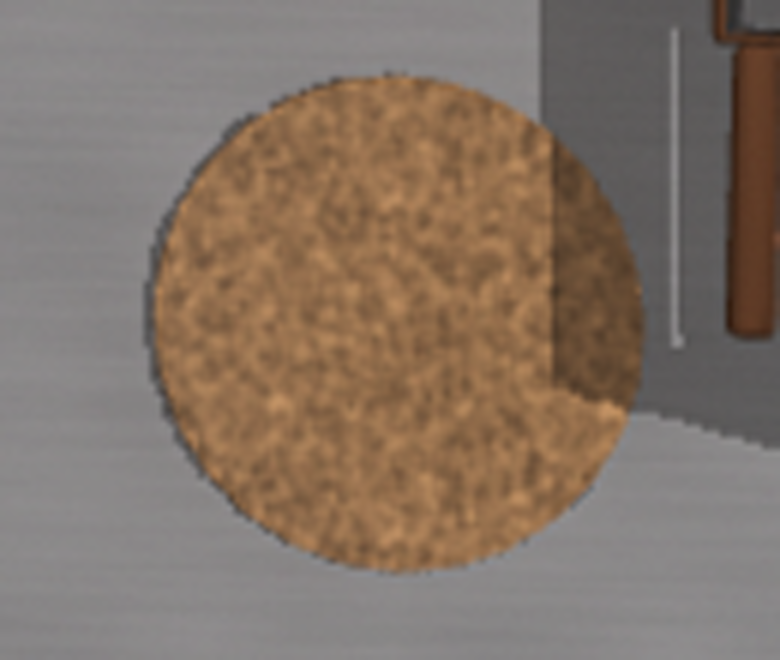

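Call:
{"fn": "servo_tool", "kwargs": {
  "plan": [
    [[-0.002,-0.01,0,0,0,-0.024,0],[-0.002,-0.02,0,0,0,-0.024,0],[-0.002,-0.03,0,0,0,-0.024,0],[-0.002,-0.04,0,0,0,-0.024,0],[-0.002,-0.05,0,0,0,-0.024,0],[-0.002,-0.055,-0.005,0,0,-0.024,0],[-0.002,-0.055,-0.01,0,0,-0.024,0],[-0.002,-0.055,-0.015,0,0,-0.024,0],[-0.002,-0.055,-0.02,0,0,-0.024,0],[-0.002,-0.055,-0.02,0,0,-0.024,0]]
  ]
}}

```text
t: 43.02
eef_pos: [0.4707, -0.2008, 0.2404]
eef_rot: [0.843, 0.538, 0.001, -0.0]
contact_force: [1.6, -0.3, -4.0]
gripper_width: 0.0136
```

Call:
{"fn": "servo_tool", "kwargs": {
  "plan": [
    [[-0.001,-0.045,-0.02,0,0,0,0],[0,-0.035,-0.015,0,0,0,0],[0,-0.025,-0.01,0,0,0,0],[0,-0.018,-0.01,0,0,0,0],[0,-0.01,-0.01,0,0,0,0],[0,0,-0.01,0,0,0,0],[0,0,-0.01,0,0,0,0],[0,0,0,0,0,0,0],[0,0,0,0,0,0,0]]
  ]
}}

```text
t: 44.15
eef_pos: [0.4713, -0.3305, 0.1559]
eef_rot: [0.842, 0.539, 0.001, -0.001]
contact_force: [-0.1, 0.0, -5.1]
gripper_width: 0.0137
```

```bash
python3 - <<'E'
from fit import *
b=arm.get_image("top");print(at_z(b,crop2px((399,322),(200,290),6),.004))
E
python3 st.py 22
```

```text
[ 0.46830502 -0.33365928  0.004     ]
44.3 [ 0.4713 -0.3309  0.1561] yaw 1.139 0.0135 [-0.82  0.23  1.67  0.    1.23 -1.96] [-0.6  0.6 -3.6]
```

View pics/s22.png

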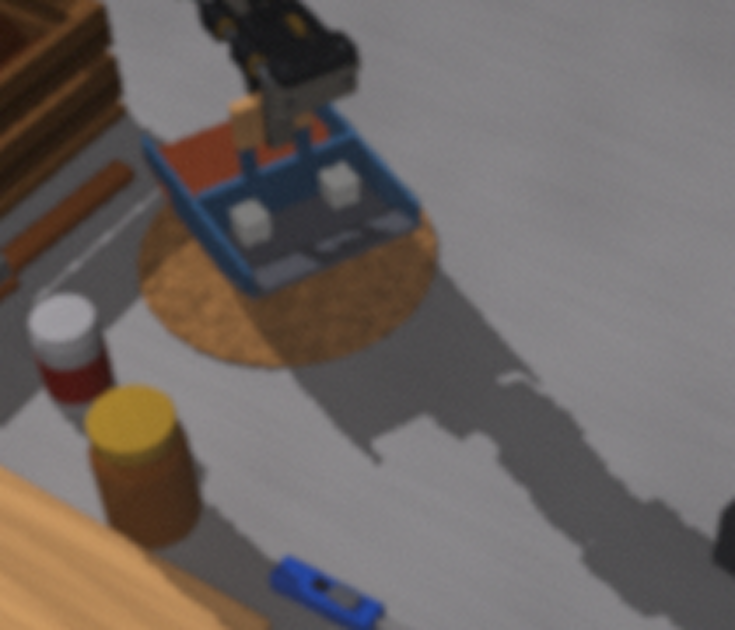

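Call:
{"fn": "servo_tool", "kwargs": {
  "plan": [
    [[-0.001,-0.001,-0.01,0,0,0,0],[-0.001,-0.001,-0.015,0,0,0,0],[0,0,-0.012,0,0,0,0],[0,0,-0.008,0,0,0,0],[0,0,-0.004,0,0,0,0],[0,0,-0.002,0,0,0,0],[0,0,0,0,0,0,0],[0,0,0,0,0,0,0]]
  ]
}}

```text
t: 45.3
eef_pos: [0.4692, -0.333, 0.1049]
eef_rot: [0.842, 0.539, 0.001, -0.001]
contact_force: [0.3, -0.2, -4.4]
gripper_width: 0.0137
```

Call:
{"fn": "servo_tool", "kwargs": {
  "plan": [
    [[0,0,-0.001,0,0,0,0],[0,0,-0.001,0,0,0,0],[0,0,0,0,0,0,0],[0,0,0,0,0,0,0]]
  ]
}}

```text
t: 45.8
eef_pos: [0.4697, -0.3334, 0.1046]
eef_rot: [0.842, 0.539, 0.001, -0.0]
contact_force: [-2.1, 3.7, 7.2]
gripper_width: 0.0139
```

Dish is now seated (force reversed). I'll release and lift.

Call:
{"fn": "servo_tool", "kwargs": {
  "plan": [
    [[0,0,0,0,0,0,0.1],[0,0,0,0,0,0,0.3],[0,0,0,0,0,0,0.5],[0,0,0,0,0,0,0.6],[0,0,0,0,0,0,0.6],[0,0,0.02,0,0,0,0.6],[0,0,0.04,0,0,0,0.6],[0,0,0.05,0,0,0,0.6],[0,0,0,0,0,0,0.6]]
  ],
  "grip_force": 30
}}

```text
t: 46.92
eef_pos: [0.471, -0.335, 0.2176]
eef_rot: [0.842, 0.539, 0.002, 0.004]
contact_force: [0.1, 0.0, -0.7]
gripper_width: 0.0555
```

```bash
python3 st.py 23;  python3 st2.py 24
```

```text
47.025 [ 0.469  -0.3329  0.2125] yaw 1.139 0.0549 [-0.83  0.18  1.62  0.    1.34 -1.97] [-0.1  0.9 -0.7]
47.125 [ 0.4683 -0.3321  0.2107] yaw 1.139 z [-0.001  0.005 -1.   ] 0.055 [-0.83  0.18  1.63  0.    1.34 -1.97] [-0.2 -0.   0.3] [ 0.01 -0.09 -0.04]
mat ((0.47640472650527954, -0.392661988735199), 0.18300850689411163)
```

View pics/s23.png

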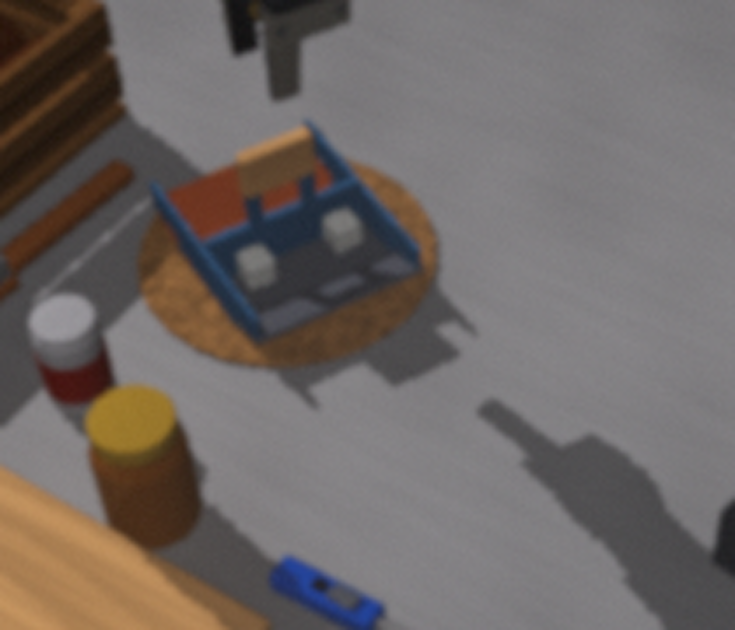

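View pics/t24.png

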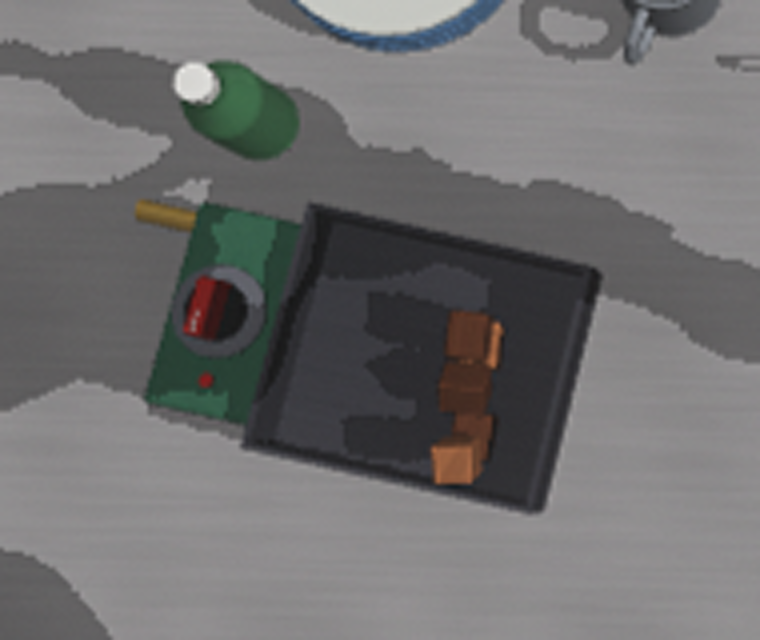

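View pics/s24.png

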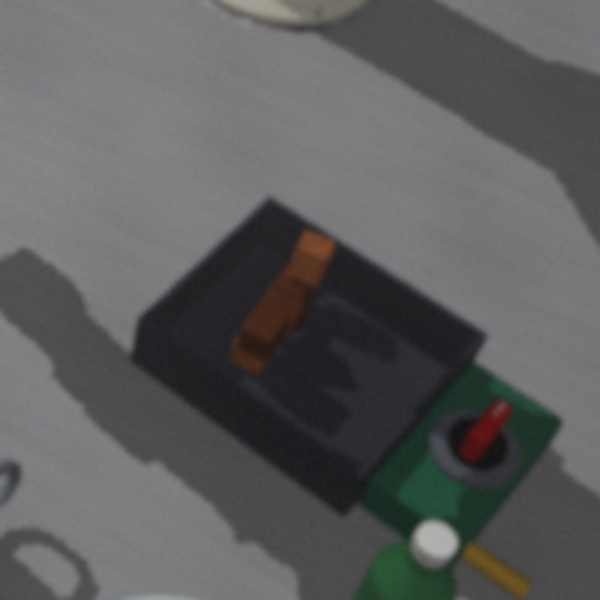

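```bash
python3 - <<'E'
from fit import *
a=arm.get_image("scene");b=arm.get_image("top")
save(b,"t25.png",(222,276,160,206),11);save(a,"s25.png",(200,260,370,420),10)
E
```

```text
(no output)
```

View pics/t25.png

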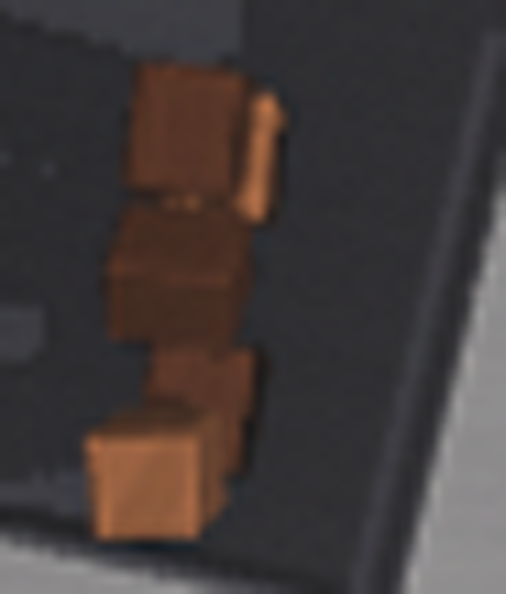

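View pics/s25.png

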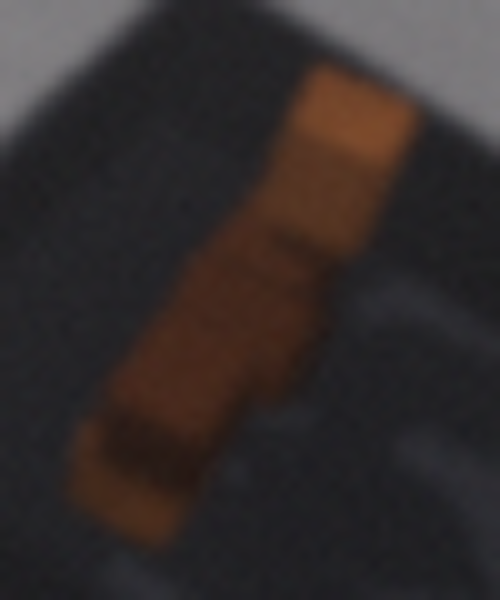

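```bash
python3 - <<'E'
from fit import *
a=arm.get_image("scene");b=arm.get_image("top")
tp=lambda u:crop2px(u,(222,160),11); sp=lambda u:crop2px(u,(200,370),10)
def tr(X):
    c,s=np.cos(-.1927),np.sin(-.1927);d=np.array(X[:2])-[.4923,.2268];return np.round([c*d[0]+s*d[1],-s*d[0]+c*d[1],X[2]-.017],3)
X,e=tri(b,tp((148,487)),a,sp((358,117)));print("near",tr(X),e)
for uv in [(148,487),(188,128),(178,240),(200,385),(262,160)]:
    print(uv,[tr(at_z(b,tp(uv),.017+z)).tolist() for z in(.028,.056)])
# where would top-face centre points project in scene for candidate heights
for uv in [(188,128),(178,240)]:
  for z in(.028,.04,.056,.065):
    r,c=proj(a,at_z(b,tp(uv),.017+z)); print(uv,z,((c-370+.5)*10-.5,(r-200+.5)*10-.5))
E
```

```text
near [-0.068 -0.04   0.059] 0.00020221897087219478
(148, 487) [[-0.07, -0.034, 0.028], [-0.069, -0.039, 0.056]]
(188, 128) [[0.024, -0.021, 0.028], [0.023, -0.026, 0.056]]
(178, 240) [[-0.006, -0.025, 0.028], [-0.006, -0.031, 0.056]]
(200, 385) [[-0.041, -0.04, 0.028], [-0.041, -0.046, 0.056]]
(262, 160) [[0.02, -0.042, 0.028], [0.019, -0.047, 0.056]]
(188, 128) 0.028 (np.float64(183.22559271223338), np.float64(454.5575230045902))
(188, 128) 0.04 (np.float64(184.523437214237), np.float64(418.92170384222777))
(188, 128) 0.056 (np.float64(186.2828565601576), np.float64(370.6121031580018))
(188, 128) 0.065 (np.float64(187.28739798015692), np.float64(343.0297107150285))
(178, 240) 0.028 (np.float64(236.83209778204014), np.float64(372.9698237432963))
(178, 240) 0.04 (np.float64(237.97604294381824), np.float64(338.0173408289043))
(178, 240) 0.056 (np.float64(239.52695526667594), np.float64(290.63024721844624))
(178, 240) 0.065 (np.float64(240.41251463635388), np.float64(263.5725701788949))
```

```bash
python3 - <<'E'
from fit import *
a=arm.get_image("scene");b=arm.get_image("top")
save(b,"t26.png",(208,250,95,135),14);save(a,"s26.png",(255,300,435,485),12)
E
```

```text
(no output)
```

View pics/t26.png

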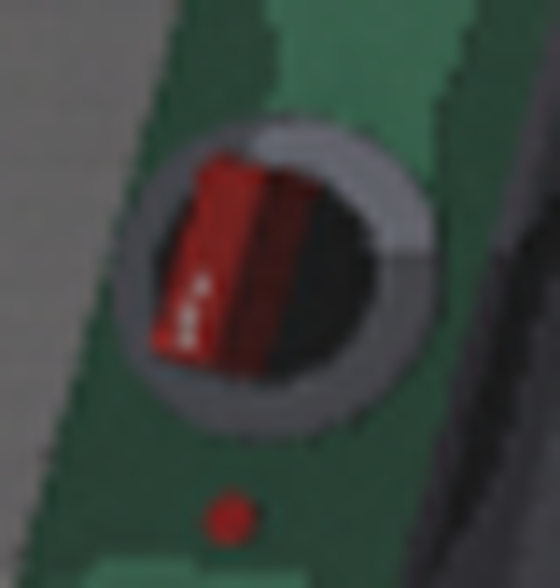

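View pics/s26.png

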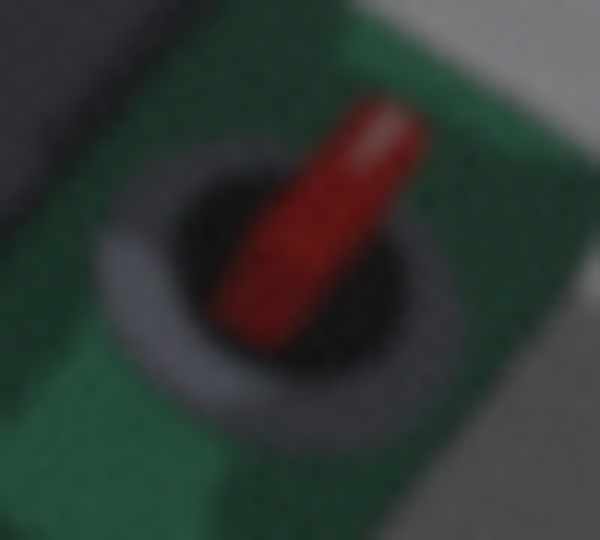

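```bash
python3 - <<'E'
from fit import *
a=arm.get_image("scene");b=arm.get_image("top")
tp=lambda u:crop2px(u,(208,95),14); sp=lambda u:crop2px(u,(255,435),12)
inv=lambda p,X:[((c-435+.5)*12-.5,(r-255+.5)*12-.5) for r,c in [proj(p,X)]][0]
X,e=tri(b,tp((269,275)),a,sp((295,272)));print("disc",X.round(4),e)
X,e=tri(b,tp((276,279)),a,sp((281,296)));print("ring",X.round(4),e)
for z in (.055,.06,.065): print(z,"disc xy",at_z(b,tp((269,275)),z).round(4))
for z in(.085,.09,.095,.1):
    Y=at_z(b,tp((211,258)),z); print(z,"bar top",Y.round(4),np.round(inv(a,Y)))
e1=at_z(b,tp((237,160)),.092);e2=at_z(b,tp((185,355)),.092);print(np.arctan2(*(e1-e2)[[1,0]]),np.linalg.norm(e1-e2))
for E_ in(e1,e2): print(np.round(inv(a,E_)))
E
```

```text
disc [0.5226 0.3773 0.0666] 0.0005485378542992147
ring [0.5226 0.3779 0.0586] 0.001998017639597213
0.055 disc xy [0.5234 0.3817 0.055 ]
0.06 disc xy [0.523  0.3799 0.06  ]
0.065 disc xy [0.5226 0.3782 0.065 ]
0.085 bar top [0.5242 0.383  0.085 ] [354. 240.]
0.09 bar top [0.5238 0.3812 0.09  ] [353. 220.]
0.095 bar top [0.5234 0.3794 0.095 ] [353. 199.]
0.1 bar top [0.523  0.3776 0.1   ] [352. 179.]
-0.181831817202213 0.040049647340484586
[298. 281.]
[407. 145.]
```

```bash
python3 - <<'E'
from fit import *
a=arm.get_image("scene");b=arm.get_image("top")
X,e=tri(b,crop2px((194,82),(150,60),4),a,crop2px((435,538),(130,300),3));print("cap",X,e)
from fk import *
E
python3 - <<'E'
from fk import *
Z=R.from_euler('z',np.pi)
for y0,sg in((1.38,1),(-1.76,1)):
  q=np.array([-.83+1.2,.3,1.7,0,1.2,0.]); 
  for yaw in np.linspace(y0,y0-1.35,4):
    T=R.from_euler('z',yaw)*R.from_euler('x',np.pi)*Z
    q0=q.copy(); q0[5]=q0[0]-yaw
    q,e=ik(np.array([.523,.378,.092]),T,.29,q0); print(round(yaw,2),q.round(2),e.round(4))
E
```

```text
cap [0.67092721 0.37417193 0.15065424] 0.0022977916336718
1.38 [ 0.44  0.48  1.5   0.    1.16 -0.94] 0.0
0.93 [ 0.44  0.48  1.5   0.    1.16 -0.49] 0.0
0.48 [ 0.44  0.48  1.5   0.    1.16 -0.04] 0.0
0.03 [0.44 0.48 1.5  0.   1.16 0.41] 0.0
-1.76 [0.44 0.48 1.5  0.   1.16 2.2 ] 0.0
-2.21 [0.44 0.48 1.5  0.   1.16 2.65] 0.0
-2.66 [0.44 0.48 1.5  0.   1.16 3.1 ] 0.0
-3.11 [0.44 0.48 1.5  0.   1.16 3.55] 0.0
```

Call:
{"fn": "servo_tool", "kwargs": {
  "plan": [
    [[0.003,0.03,0.005,0,0,0.02,0.4],[0.004,0.05,0.005,0,0,0.02,0.4],[0.005,0.058,0,0,0,0.02,0.4],[0.005,0.058,0,0,0,0.02,0.4],[0.005,0.058,0,0,0,0.02,0.4],[0.005,0.058,0,0,0,0.02,0.4],[0.005,0.058,0,0,0,0.02,0.4],[0.005,0.058,0,0,0,0.02,0.4],[0.005,0.058,0,0,0,0.02,0.4],[0.005,0.058,0,0,0,0.02,0.4]]
  ]
}}

```text
t: 48.88
eef_pos: [0.516, 0.2131, 0.2228]
eef_rot: [0.784, 0.621, 0.001, -0.001]
contact_force: [0.5, -1.2, 0.6]
gripper_width: 0.0366
```

Call:
{"fn": "servo_tool", "kwargs": {
  "plan": [
    [[0.004,0.058,0,0,0,0.02,0.4],[0.004,0.058,0,0,0,0.02,0.4],[0,0.05,0,0,0,0,0.4],[0,0,-0.04,0,0,0,0.4],[0,0,-0.03,0,0,0,0.4],[0,0,0,0,0,0,0.4],[0,0,0,0,0,0,0.4]]
  ]
}}

```text
t: 49.75
eef_pos: [0.5248, 0.3774, 0.1541]
eef_rot: [0.772, 0.636, 0.002, -0.001]
contact_force: [0.3, 0.0, 0.1]
gripper_width: 0.0368
```

```bash
python3 st2.py 27
```

```text
49.85 [0.5252 0.3776 0.1549] yaw 1.379 z [ 0.003  0.005 -1.   ] 0.0368 [ 0.44  0.4   1.46  0.    1.27 -0.94] [-0.1 -1.2 -0.1] [ 0.09 -0.14  0.05]
mat ((0.5064937472343445, -0.37066182494163513), 0.17635388672351837)
```

View pics/s27.png

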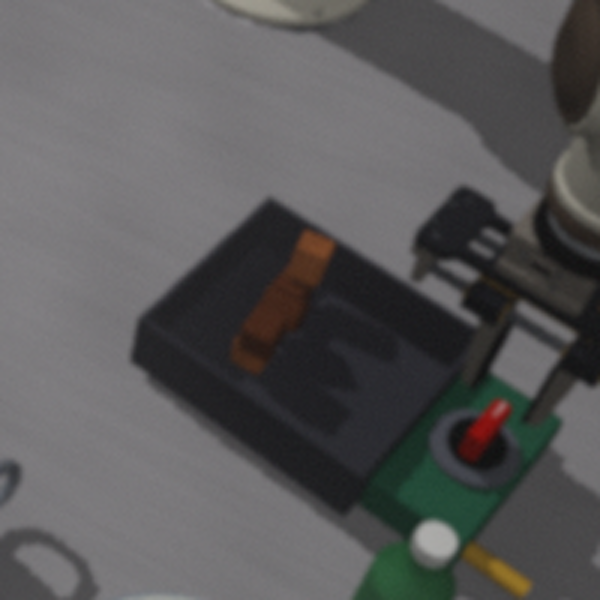

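Call:
{"fn": "servo_tool", "kwargs": {
  "plan": [
    [[-0.002,0,-0.03,0,0,0,0.4],[0,0,-0.02,0,0,0,0.4],[0,0,0,0,0,0,0.4],[0,0,0,0,0,0,0.4]]
  ]
}}

```text
t: 50.35
eef_pos: [0.5227, 0.3774, 0.1037]
eef_rot: [0.772, 0.636, 0.002, -0.001]
contact_force: [0.7, 0.1, 0.1]
gripper_width: 0.037
```

```bash
python3 - <<'E'
from fit import *
a=arm.get_image("scene");s=arm.get_state();print(s["eef_pos"],s["contact_force"])
save(a,"s28.png",(235,300,420,500),9)
E
```

```text
[0.5229044  0.377535   0.10395312] [ 0.50935057 -0.1793493  -0.13692953]
```

View pics/s28.png

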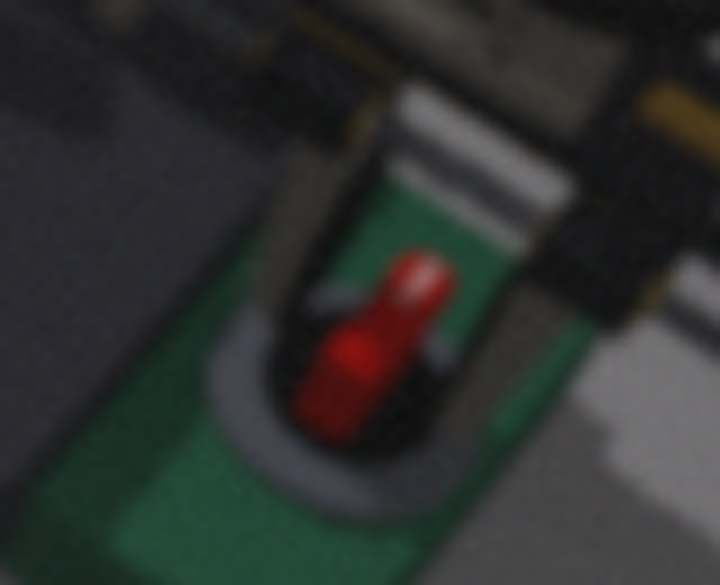

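The red bar at about (380,340) in the zoom sits midway between the two fingers. I'll go down and close.

Call:
{"fn": "servo_tool", "kwargs": {
  "plan": [
    [[0,0.001,-0.011,0,0,0,0.4],[0,0,0,0,0,0,0.4],[0,0,0,0,0,0,0.1],[0,0,0,0,0,0,0],[0,0,0,0,0,0,0],[0,0,0,0,0,0,0],[0,0,0,0,0,0,0]]
  ],
  "grip_force": 30
}}

```text
t: 51.28
eef_pos: [0.5219, 0.3779, 0.0915]
eef_rot: [0.772, 0.636, 0.001, -0.001]
contact_force: [-1.0, -3.3, 1.6]
gripper_width: 0.0134
```

Call:
{"fn": "servo_tool", "kwargs": {
  "plan": [
    [[0,0,0,0,0,-0.12,0],[0,0,0,0,0,-0.12,0],[0,0,0,0,0,-0.12,0],[0,0,0,0,0,-0.12,0],[0,0,0,0,0,-0.12,0],[0,0,0,0,0,-0.12,0],[0,0,0,0,0,-0.12,0],[0,0,0,0,0,-0.12,0],[0,0,0,0,0,-0.12,0],[0,0,0,0,0,0,0]]
  ]
}}

```text
t: 52.52
eef_pos: [0.522, 0.3781, 0.0915]
eef_rot: [0.989, 0.15, 0.001, -0.0]
contact_force: [0.1, -2.0, -0.2]
gripper_width: 0.0138
```

```bash
python3 st2.py 29
```

```text
52.625 [0.522  0.3781 0.0915] yaw 0.301 z [ 0.003  0.001 -1.   ] 0.0132 [0.44 0.47 1.51 0.   1.16 0.14] [-0.3 -1.8  0.8] [-0.36  0.    0.05]
mat ((0.5064937472343445, -0.37066182494163513), 0.17635388672351837)
```

View pics/s29.png

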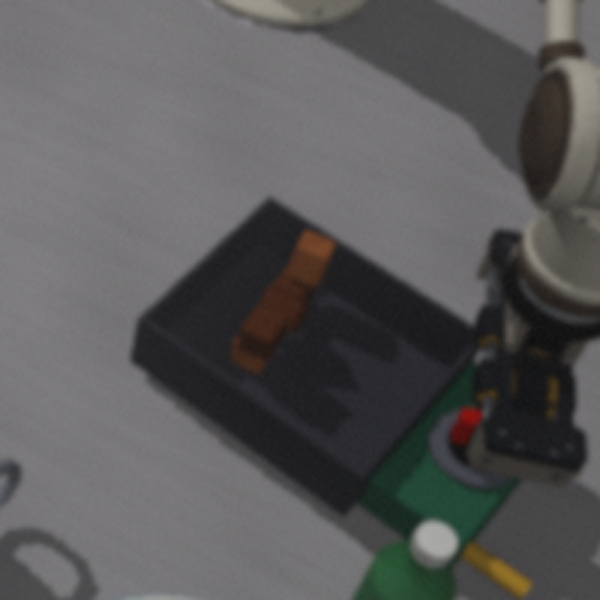

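Call:
{"fn": "servo_tool", "kwargs": {
  "plan": [
    [[0,0,0,0,0,-0.08,0],[0,0,0,0,0,-0.05,0],[0,0,0,0,0,0,0],[0,0,0,0,0,0,0]]
  ]
}}

```text
t: 53.12
eef_pos: [0.522, 0.3781, 0.0915]
eef_rot: [0.996, 0.085, 0.001, -0.0]
contact_force: [0.2, -1.2, 0.0]
gripper_width: 0.0136
```

```bash
python3 st2.py 30
```

```text
53.225 [0.5221 0.3781 0.0915] yaw 0.17 z [ 0.003  0.001 -1.   ] 0.0139 [ 0.44  0.47  1.51 -0.    1.16  0.27] [ 0.6 -1.6  0.4] [-0.35 -0.1   0.22]
mat ((0.5064937472343445, -0.37066182494163513), 0.17635388672351837)
```

Call:
{"fn": "servo_tool", "kwargs": {
  "plan": [
    [[0,0,0,0,0,-0.03,0],[0,0,0,0,0,0,0],[0,0,0,0,0,0,0],[0,0,0,0,0,0.03,0]]
  ]
}}

```text
t: 53.72
eef_pos: [0.522, 0.3781, 0.0915]
eef_rot: [0.996, 0.085, 0.001, -0.0]
contact_force: [2.0, -1.2, -0.2]
gripper_width: 0.0141
```

Call:
{"fn": "servo_tool", "kwargs": {
  "plan": [
    [[0,0,0,0,0,0,1],[0,0,0,0,0,0,1],[0,0,0,0,0,0,1],[0,0,0,0,0,0,1],[0,0,0,0,0,0,1],[0,0,0,0,0,0,1],[0,0,0,0,0,0,1]]
  ]
}}

```text
t: 54.6
eef_pos: [0.522, 0.3782, 0.0915]
eef_rot: [0.996, 0.084, 0.001, -0.0]
contact_force: [1.2, 0.4, -0.7]
gripper_width: 0.0819
```

Call:
{"fn": "servo_tool", "kwargs": {
  "plan": [
    [[0,0,0.02,0,0,0,1],[0,0,0.04,0,0,0,1],[0,0,0.05,0,0,0,1],[0,-0.03,0.05,0,0,0,1],[-0.02,-0.05,0.02,0,0,0,1],[-0.02,-0.05,0,0,0,0,1],[-0.02,-0.05,0,0,0,0,1],[-0.02,-0.05,0,0,0,0,1],[-0.02,-0.05,0,0,0,0,1],[0,0,0,0,0,0,1]]
  ]
}}

```text
t: 55.85
eef_pos: [0.4216, 0.0959, 0.2731]
eef_rot: [0.997, 0.082, 0.003, 0.0]
contact_force: [0.2, -0.1, 0.7]
gripper_width: 0.0921
```

```bash
python3 - <<'E'
from fit import *
a=arm.get_image("scene");b=arm.get_image("top");s=arm.get_state();print(s["t"],s["eef_pos"],s["contact_force"])
save(b,"t31.png",None,1.4);save(a,"s31.png",None,1.4);save(a,"s31k.png",(255,300,435,485),12)
E
```

```text
55.95 [0.42241361 0.09806017 0.27290623] [ 0.48568701 -0.3898553  -0.90834822]
```

View pics/s31.png

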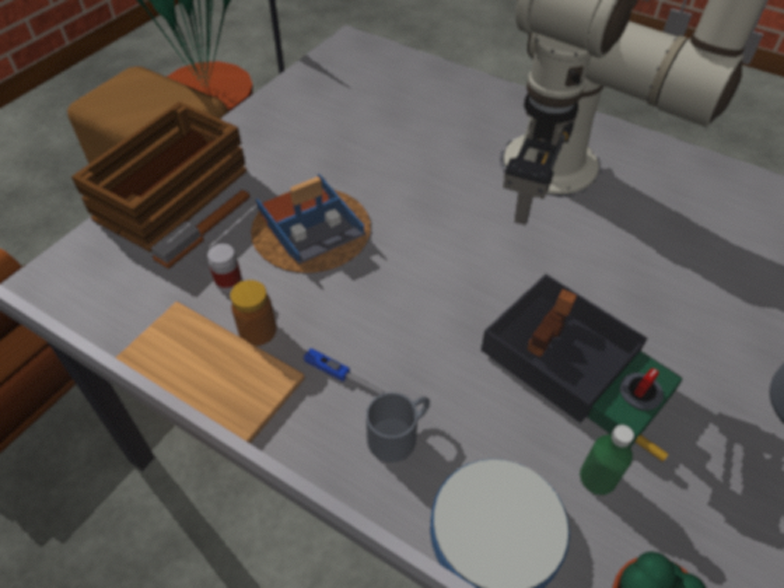

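View pics/t31.png

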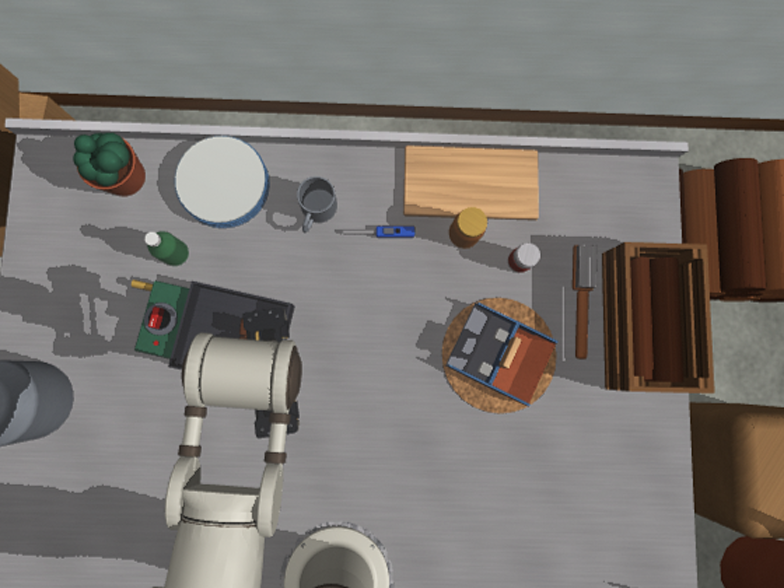

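View pics/s31k.png

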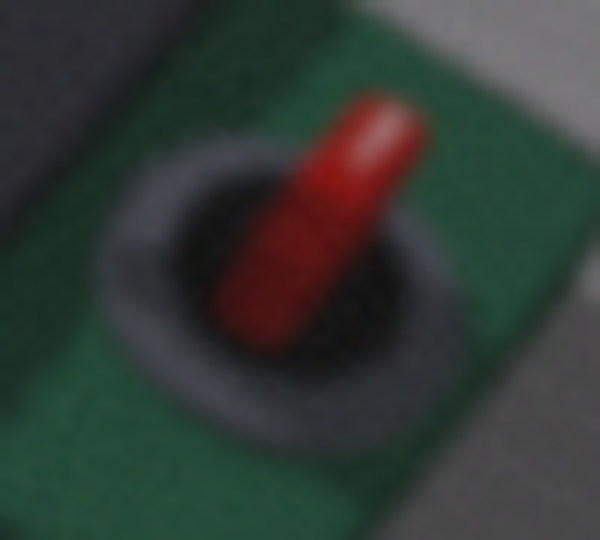

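```bash
python3 - <<'E'
from fit import *
a=arm.get_image("scene");b=arm.get_image("top")
tp=lambda u:crop2px(u,(222,160),11); sp=lambda u:crop2px(u,(200,370),10)
for t,s in [((88,437),(385,165)),((197,432),(300,130)),((95,540),(420,100)),((203,540),(315,65))]:
    X,e=tri(b,tp(t),a,sp(s));print(X.round(3),(X[2]-.017).round(3),e.round(4))
# height sanity: tray rim corner, -x -y near: top crop t_tray (650,520) ; dish handle check
X,e=tri(b,crop2px((650,520),(190,85),5.9),a,crop2px((270,198),(130,300),3));print("rim corner",X.round(3),e)
X,e=tri(b,crop2px((213,425),(190,85),5.9),a,crop2px((487,337),(130,300),3));print("rim corner2",X.round(3),e)
save(b,"t32.png",(200,310,290,420),6)
for n in ["mug","jar","tin","sauce","brush","lighter"]:
    r=arm.cut_out(n,b)
    if r: print(n,np.round(at_z(b,r[0]["location"],0.0),3))
E
```

```text
[0.43  0.214 0.08 ] 0.063 0.0036
[0.431 0.19  0.078] 0.061 0.0019
[0.404 0.212 0.077] 0.06 0.002
[0.405 0.185 0.074] 0.057 0.0023
rim corner [0.384 0.142 0.067] 0.005786041309467111
rim corner2 [0.425 0.35  0.068] 3.4218330880397574e-05
mug [0.797 0.07  0.   ]
jar [ 0.747 -0.26   0.   ]
tin [ 0.691 -0.396  0.   ]
sauce [0.682 0.393 0.   ]
brush [ 0.628 -0.515  0.   ]
lighter [0.685 0.396 0.   ]
```

View pics/t32.png

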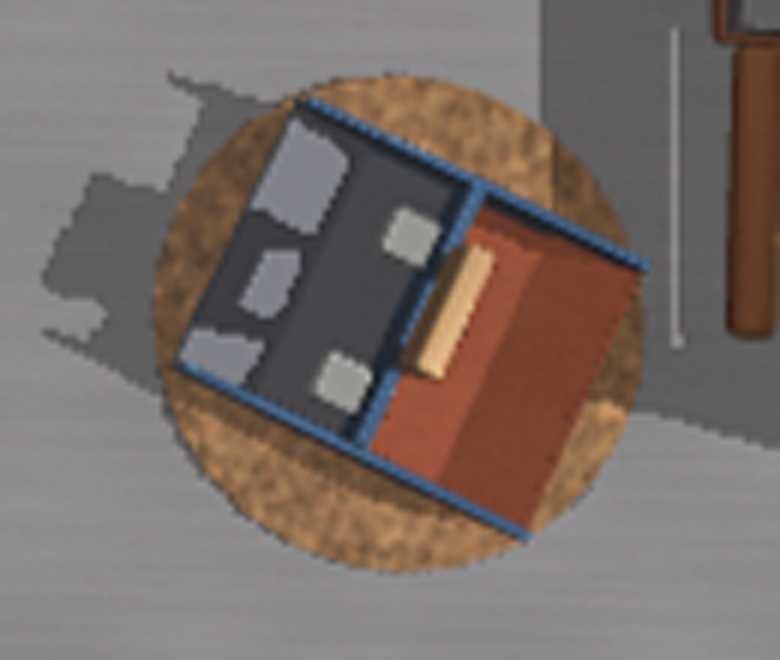

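```bash
python3 - <<'E'
from fit import *
acc=0
for i in range(4): 
    a=arm.get_image("scene"); acc=acc+a["img"].astype(float)
im=acc/4; c=im[200:262,368:424]; c=np.clip((c-10)*2.4,0,255).astype(np.uint8)
b=arm.get_image("top");
tp=lambda u:crop2px(u,(222,160),11)
for uv in [(175,265),(188,128),(200,385),(178,205),(178,335)]:
  for z in(.014,.028,.042,.056,.07):
    r,cc=proj(a,at_z(b,tp(uv),.017+z)); print(uv,z,round((cc-368+.5)*9-.5),round((r-200+.5)*9-.5))
cv2.imwrite("pics/s33.png",cv2.cvtColor(cv2.resize(c,None,fx=9,fy=9,interpolation=cv2.INTER_CUBIC),cv2.COLOR_RGB2BGR))
E
```

```text
(175, 265) 0.014 241 356
(175, 265) 0.028 242 320
(175, 265) 0.042 244 283
(175, 265) 0.056 245 246
(175, 265) 0.07 246 208
(188, 128) 0.014 182 446
(188, 128) 0.028 183 409
(188, 128) 0.042 184 372
(188, 128) 0.056 186 334
(188, 128) 0.07 187 295
(200, 385) 0.014 259 266
(200, 385) 0.028 260 231
(200, 385) 0.042 261 195
(200, 385) 0.056 263 159
(200, 385) 0.07 264 122
(178, 205) 0.014 218 396
(178, 205) 0.028 219 360
(178, 205) 0.042 220 323
(178, 205) 0.056 222 285
(178, 205) 0.07 223 247
(178, 335) 0.014 262 307
(178, 335) 0.028 263 272
(178, 335) 0.042 264 236
(178, 335) 0.056 265 199
(178, 335) 0.07 267 162
```

View pics/s33.png

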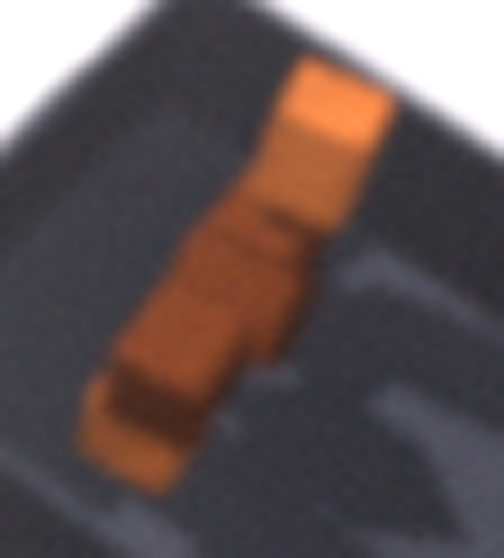

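```bash
python3 -c "
from bench import arm
print(arm.close_job())"
```

```text
the job is handed in; nothing more can be done
None
```

I carried out the whole task and handed the job in at about 56 s of the 208 s allowed. My last checks suggest every condition is met, but the interface gives no verdict.

**What I did**
- I picked up the five wood blocks one by one and put them in the brown half of the dish.
- I carried the dish over the tray and tipped only the brown half out, to about 71°. I started tipping in a direction where a wrist joint limit would have stopped it, so I levelled the dish at 11° and turned it before pouring.
- I set the dish back on its mat. Then I turned the knob about 1.2 rad clockwise until the torque showed it was against its stop, and opened the fingers to let it spring back.

**Last checks**
- **Wood:** all five blocks are in the tray. Three are raised on other blocks, so the pile is the tightest margin. The highest block centre measured about 42–47 mm above the tray floor, against a limit of 52 mm. My height measurements there may read up to about 5 mm low; the 47 mm allows for that.
- **Firelighters:** both are in the grey half of the dish, and the brown half is empty.
- **Dish:** it stands upright, with its handle about 2 mm from the mat centre.
- **Knob:** it is back at its rest angle in the picture.
- **Other things on the shelf:** they look unmoved. In the final picture the network mistook the sauce bottle for the lighter, so I checked the lighter by eye; it is where it was. The positions it gave for the others agreed with the start to about 1 cm.
- **Robot:** it was touching nothing when I handed in.

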